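Change over the glaze-test tile carrier

ROBOT

A 6-joint arm with a two-finger parallel gripper is mounted at the origin on a cart in front of the work surface, level with it; the furniture and walls round the work are solid. World frame = base frame: x ahead of the robot, y to its left, z up, the work surface at z = 0. Lengths are in m, angles in rad, forces in N, time in s.
With the tool pointing down it reaches from about 0.4 to 0.825 m from the base axis. Payload 7 kg.
Tool frame: the origin (TCP) lies at the very end of the fingers, on their centre line; the grasp point (between the pads) lies 19 mm behind it; z points along the fingers, x is the direction in which the jaws open and shut, and the axes are right-handed (so a half turn about z gives the same grasp; the last joint's range is limited). The gripper opens to 88 mm and grips with 3 to 60 N. Pads are 19 mm wide; open, the fingers measure 130 mm over their backs; the gripper's body (78 mm by 193 mm) begins 47 mm behind the grasp point.
Start: joints at [-0.906, 0.359, 0.012, 0, -1.224, -0.288], TCP at [0.248, -0.628, 0.204] pointing down, gripper open.
Joint ranges: [-3.07, 3.07], [-1.43, 2.12], [-1.02, 1.25], [-3.03, 1.67], [-3.05, -0], [-3.03, 3.03]. Speed limits (rad/s): [2.39, 2.39, 3.01, 3.14, 3.14, 3.14].

INTERFACE

Orientations are given as [roll, pitch, yaw] about the fixed x, y, z axes, in that order (R = Rz(yaw) Ry(pitch) Rx(roll)).
In Python, from station import telemetry, grab_frame, arm, regions_of, pinpoint gives the robot as it stands. The module is installed in compiled form; this text tells all that it offers.
- The arm moves only by the shell command python3 -m inch 'ROWS' [FORCE]. ROWS is text: rows parted by semicolons, each of 7 numbers parted by spaces: the opening, from 0 (shut) to 1 (fully open), then the shift along the world's x, y, z in cm, then the turn, a rotation vector about the world's x, y, z in degrees. A call has 1 to 12 rows; each row is the pose to reach, as a shift and turn from the pose measured when the call began; what a row does not reach only later rows make up. A row lasts 1/8 s, in which the tool goes at most 62.5 mm and 10.7 degrees, less where a joint would pass 70% of its speed; a pose out of reach is approached as far as the arm can. A call with a gripper value outside its range is refused whole. The fingers move at their own pace and stop on an object; FORCE is the grip in N (left out, the last holds). Time passes only in rows, so rows that repeat a pose let the fingers close. It gives the time, the measured TCP pose, the force and the opening at its end, in the units of the state.
- telemetry.get_state(): the state, without advancing time (a new reading comes with each control period).
- grab_frame(name): name is "scene" or "top" or "wrist"; returns a dict with "pixels" (400x640x3 uint8, red, green, blue), "fx", "fy", "cx", "cy" (pixels), "R" (3x3) and "t" (3): a world point X has camera coordinates R X + t. Camera axes: x right, y down, z forward; pixel columns grow to the right and rows downward; lengths in m; the calibration is good to about 2 mm. A picture is of the moment at which its call begins. There is no depth.
- arm.job_done(): hands the job in, once; it reports no verdict.
Trained networks look in the newest picture that a camera, given by its name, has taken for a name from the list of things; names that differ only in an ending like _2 or _b are one class to them, and where a whole thing is asked for, a point or a joint stands for the part that bears it (a point fixed in the world has none). Each returns a list of dicts, best first, with "p" (0 to 1); they miss things now and then, are a little off and sometimes report something else, mostly with a low value. They report only what shows in the picture. A call takes as long as a camera call.
- regions_of(camera, name): "pixels" (400x640 bool, what is visible of it) and "bbox" ([left, top, right, bottom] in pixels, round what is visible of it).
- pinpoint(camera, name): "location" ([column, row] in pixels: a listed point, or the origin of a listed thing).
The state is a dict: "t": time; "q": joint angles; "qd": joint speeds; "joint_efforts": joint torques, N m; "eef_pos": TCP position; "ee_rot": TCP orientation; "force": force on the tool from outside, world axes, zero at the start; "moment": the same for the moment, N m; "width": finger opening in m.
Only numpy, scipy, OpenCV 4.12 (cv2) and the standard library are available. Lean on these libraries where they do the work, as an engineer would, in place of code of your own. Each camera call takes 0.05 s, during which the arm holds its last target. There are 200 camera calls.

TASK

The tile carrier has to be changed over for the next glaze test. First put the brush that was left lying across it back on the green cutting mat, then slide the carrier's lock fully open and move every finished glaze sample out of the carrier onto the wooden ware board, lying flat side by side with the glazed face up. Load every single white blank tile lying on the right of the table (not the stacks on the brown board) into a carrier pocket of its own, fully seated, and finally slide the lock fully home over the tiles; leave the small jar and the cone pack where they stand.

Things in the scene. Friction and masses are not known exactly. Their poses are not given: they have to be found in the camera images.
- carrier: Fixed tile carrier: metal bed 310 (x) x 132 (y) mm with a grey block of three pockets in a row along x; origin on the table below the middle pocket, z up. The lock grip is on its -y side, away from the robot. Block ends 143 mm from the origin either way in x. A tile lies in a pocket with its long side along the carrier's y.
- pocket_1 (a point): Centre of the floor of the pocket at the carrier's -x end, 12 mm above the table; axes as the carrier's. Every pocket is 73 mm (x) by 104 mm (y) with walls 6 mm high, open over the middle 64 mm of its long sides, where fingers can reach down beside the tile to the floor. Neighbouring tiles stand 29 mm apart.
- pocket_2 (a point): Centre of the floor of the middle pocket; pockets are 98 mm apart. When the lock is shut, a steel lug 14 mm wide reaches 12 mm in over each short end of a tile, 15 to 29 mm to the -x side of the pocket's centre, top 25.5 mm above the table, so that no tile can go in or out; when open the lugs stand in the gaps.
- pocket_3 (a point): Centre of the floor of the pocket at the carrier's +x end; axes as the carrier's. The lugs clear a seated 8 mm tile by 1.5 mm.
- lock (a joint): Sliding lock frame of the carrier, m: 0 = fully home (locked), 0.026 = fully open, a stop at either end. It opens toward the carrier's -x, closes toward +x, needs about 3 N and stays where it is left. It may start a few mm short of home.
- lock_grip (a point): Centre of the top of the lock's black upright grip, 51.5 mm above the table; it moves with the lock. The grip is 14 mm thick (carrier x) and 26 mm wide (carrier y), free from 16 mm above the table up, 81 mm to the -y side of the pockets' centre line; the steel stops beside it are 14 mm high above the table.
- ware_board: Plywood ware board for finished samples, 110 mm (its x) by 250 mm (its y), 12 mm thick, fixed on the table; origin at the centre of its underside.
- cutting_mat: Green cutting mat, fixed, 220 mm (its x) by 300 mm (its y), its top 3.5 mm above the table; origin at the centre of its underside. Other brushes lie on its far part.
- brush: Flat glaze brush with a red handle, 217 mm long along its y, 15 mm thick and wide, 18 g; origin at the middle of its length, on its underside. At the start it lies across the carrier on the lock's lugs, underside 25.5 mm above the table.
- sample_1: Finished glaze sample in one of the carrier's pockets (absent ones read None): banded colour-glazed tile 90 mm (its x) by 68 mm (its y), 8 mm thick, 93 g; origin at the centre of its underside, z up on the glazed face.
- sample_2: Finished glaze sample in one of the carrier's pockets (absent ones read None): banded colour-glazed tile 90 mm (its x) by 68 mm (its y), 8 mm thick, 93 g; origin at the centre of its underside, z up on the glazed face.
- sample_3: Finished glaze sample in one of the carrier's pockets (absent ones read None): banded colour-glazed tile 90 mm (its x) by 68 mm (its y), 8 mm thick, 93 g; origin at the centre of its underside, z up on the glazed face.
- blank_1: White blank tile lying singly on the glass at the right (absent ones read None): 100 mm (its x) by 69 mm (its y), 8 mm thick, about 105 g; origin at the centre of its underside, z up.
- blank_2: White blank tile lying singly on the glass at the right (absent ones read None): 100 mm (its x) by 69 mm (its y), 8 mm thick, about 105 g; origin at the centre of its underside, z up.
- blank_3: White blank tile lying singly on the glass at the right (absent ones read None): 100 mm (its x) by 69 mm (its y), 8 mm thick, about 105 g; origin at the centre of its underside, z up.
- jar: Small glaze jar, 57 mm across and 68 mm high, standing on the mat's right part; to be left alone. Origin at the centre of its underside.
- cones: Clay bar with three pyrometric cones, 28 x 92 x 63 mm, lying at the left end of the ware board; to be left alone. Origin at the centre of its underside.

How it is judged:
On the way, in this order (a step that is already met when the one before it is completed fails the run):
1. the brush lies on the cutting mat, let go (x of brush in the frame of cutting_mat between -0.1 and 0.1 m and y of brush in the frame of cutting_mat between -0.14 and 0.14 m and height (world z) of brush between -0.003 and 0.022 m and angle between brush's own y axis and vertical between 1.5 and 1.64 rad and contact force between the fingers and brush below 0.2 N), for 0.2 s.
2. the lock is slid fully open (value of joint lock above 0.0235 m), for 0.2 s.
At the end, for the whole second after the job is handed in: Brush flat on the mat, its middle 1 cm inside the edges; every sample flat on the ware board, glaze up, centre 2 cm inside its edges; every blank in its own pocket, on the floor within 3 mm, centred within 6 mm; lock home within 2 mm; all at rest (x of brush in the frame of cutting_mat between -0.1 and 0.1 m and y of brush in the frame of cutting_mat between -0.14 and 0.14 m and height (world z) of brush between -0.003 and 0.022 m and angle between brush's own y axis and vertical between 1.5 and 1.64 rad and x of sample_1 in the frame of ware_board between -0.035 and 0.035 m and y of sample_1 in the frame of ware_board between -0.105 and 0.105 m and z of sample_1 in the frame of ware_board between 0.009 and 0.015 m and angle between each of sample_1, sample_2, sample_3's own z axis and vertical below 0.05 rad and x of sample_2 in the frame of ware_board between -0.035 and 0.035 m and y of sample_2 in the frame of ware_board between -0.105 and 0.105 m and z of sample_2 in the frame of ware_board between 0.009 and 0.015 m and x of sample_3 in the frame of ware_board between -0.035 and 0.035 m and y of sample_3 in the frame of ware_board between -0.105 and 0.105 m and z of sample_3 in the frame of ware_board between 0.009 and 0.015 m and ((horizontal distance between blank_1 and pocket_1 below 0.006 m and z of blank_1 in the frame of pocket_1 between -0.003 and 0.003 m and angle between blank_1's own z axis and vertical below 0.05 rad) or (horizontal distance between blank_1 and pocket_2 below 0.006 m and z of blank_1 in the frame of pocket_2 between -0.003 and 0.003 m and angle between blank_1's own z axis and vertical below 0.05 rad) or (horizontal distance between blank_1 and pocket_3 below 0.006 m and z of blank_1 in the frame of pocket_3 between -0.003 and 0.003 m and angle between blank_1's own z axis and vertical below 0.05 rad)) and ((horizontal distance between blank_2 and pocket_1 below 0.006 m and z of blank_2 in the frame of pocket_1 between -0.003 and 0.003 m and angle between blank_2's own z axis and vertical below 0.05 rad) or (horizontal distance between blank_2 and pocket_2 below 0.006 m and z of blank_2 in the frame of pocket_2 between -0.003 and 0.003 m and angle between blank_2's own z axis and vertical below 0.05 rad) or (horizontal distance between blank_2 and pocket_3 below 0.006 m and z of blank_2 in the frame of pocket_3 between -0.003 and 0.003 m and angle between blank_2's own z axis and vertical below 0.05 rad)) and ((horizontal distance between blank_3 and pocket_1 below 0.006 m and z of blank_3 in the frame of pocket_1 between -0.003 and 0.003 m and angle between blank_3's own z axis and vertical below 0.05 rad) or (horizontal distance between blank_3 and pocket_2 below 0.006 m and z of blank_3 in the frame of pocket_2 between -0.003 and 0.003 m and angle between blank_3's own z axis and vertical below 0.05 rad) or (horizontal distance between blank_3 and pocket_3 below 0.006 m and z of blank_3 in the frame of pocket_3 between -0.003 and 0.003 m and angle between blank_3's own z axis and vertical below 0.05 rad)) and value of joint lock below 0.002 m and linear speed of each of brush, blank_1, blank_2, blank_3, sample_1, sample_2, sample_3 below 0.02 m/s); the robot touches nothing.
It fails at once if the jar or the cone pack is moved by more than 4 cm or the jar tipped over (distance of any of jar, cones from where it was at the start of the episode above 0.04 m or angle between jar's own z axis and vertical above 0.6 rad).
Of sample_1, sample_2, sample_3 only 1 to 2 are there at a start; the rules pass over those that are not, and their reading is None.
Of blank_1, blank_2, blank_3 only 2 to 3 are there at a start; the rules pass over those that are not, and their reading is None.
At some moment in a run one of blank_1, blank_2, blank_3 may be knocked a few centimetres aside while the robot is not near it.
Once in a run the grip may slacken for a moment while it holds something.
It also fails if it takes over 208 s, if anything falls off the work surface, if the arm or the gripper's body presses on something with over 40 N, if the wrist force passes 120 N, or if a joint passes its speed limit or range.

## Working session

There is one attempt and no reset: what is moved stays moved. The work goes in short steps, Python scripts to look and compute and a shell command to move; the robot and the scene stay as the last step left them, time stands still between calls to the robot, and variables do not carry over. Pictures are saved under pics/ and viewed, about 12 in all and at most 16, crops included, and the job is handed in when it is done.

```bash
mkdir -p pics
cat > h.py <<'E'
import numpy as np, cv2
from station import telemetry, grab_frame, arm, regions_of, pinpoint
def ray(f,uv,z):
    d=f["R"].T@np.array([(uv[0]-f["cx"])/f["fx"],(uv[1]-f["cy"])/f["fy"],1.]); o=-f["R"].T@np.array(f["t"])
    return (o+d*(z-o[2])/d[2])
def prj(f,X):
    c=f["R"]@np.array(X,float)+f["t"]; return np.array([f["fx"]*c[0]/c[2]+f["cx"],f["fy"]*c[1]/c[2]+f["cy"]])
def save(f,name,box=None,s=1):
    p=f["pixels"]
    if box: p=p[box[1]:box[3],box[0]:box[2]]
    cv2.imwrite("pics/"+name,cv2.resize(cv2.cvtColor(p,cv2.COLOR_RGB2BGR),None,fx=s,fy=s,interpolation=cv2.INTER_CUBIC))
def st():
    s=telemetry.get_state(); print("t %.2f"%s["t"],"pos",np.round(s["eef_pos"],4),"rot",np.round(s["ee_rot"],3),"F",np.round(s["force"],1),"w %.4f"%s["width"])
E
cat > a.py <<'E'
from h import *
st()
H=dict(pocket_1=.012,pocket_2=.012,pocket_3=.012,lock_grip=.0515,ware_board=0,cutting_mat=0,brush=.0255,sample_1=.0122,blank_1=0.004,jar=0,cones=.012,carrier=0)
for c in ["top","scene"]:
    f=grab_frame(c); save(f,c+"0.png"); print(c,"cam at",np.round(-f["R"].T@f["t"],3))
    for n,z in H.items():
        for d in pinpoint(c,n)[:4]:
            if d["p"]>.3: print(n,"%.2f"%d["p"],np.round(d["location"],1),np.round(ray(f,d["location"],z)[:2],4))
E
python3 a.py
```

```text
t 0.00 pos [ 0.2481 -0.6272  0.2034] rot [-3.141e+00 -2.000e-03  1.947e+00] F [ 0.7 -1.3 -0. ] w 0.0877
top cam at [0.469 0.093 1.151]
pocket_1 0.83 [266.6 199.9] [0.5533 0.2847]
pocket_1 0.60 [296.1 195. ] [0.5679 0.1922]
pocket_2 0.83 [266.6 199.9] [0.5533 0.2847]
pocket_2 0.60 [296.1 195. ] [0.5679 0.1922]
pocket_3 0.83 [266.6 199.9] [0.5533 0.2847]
pocket_3 0.60 [296.1 195. ] [0.5679 0.1922]
lock_grip 0.86 [261.4 174.1] [0.6292 0.2944]
ware_board 0.94 [264.5 249. ] [0.4001 0.2924]
cutting_mat 0.68 [260.2 172.8] [0.641  0.3077]
brush 0.78 [273.7 206.1] [0.5329 0.2603]
sample_1 0.60 [269.6 197.6] [0.5604 0.2753]
sample_1 0.39 [264.3 198. ] [0.5593 0.292 ]
blank_1 0.96 [417.8 242.8] [ 0.4163 -0.1858]
blank_1 0.94 [443.  165.5] [ 0.6585 -0.2725]
blank_1 0.67 [435.5 203.7] [ 0.5376 -0.2448]
jar 0.90 [402.8 152. ] [ 0.7039 -0.1476]
jar 0.42 [208.5 233.5] [0.4497 0.4693]
cones 0.86 [207.2 232. ] [0.4545 0.4695]
cones 0.60 [418.7 243.1] [ 0.4157 -0.1866]
carrier 0.65 [267.8 202.9] [0.5446 0.2829]
scene cam at [0.28  0.654 0.783]
pocket_1 0.83 [271.1 295.6] [0.5463 0.3784]
pocket_1 0.70 [
[... 172 characters left out ...]
68 [312.7 234.9] [0.5404 0.1852]
pocket_3 0.83 [271.1 295.6] [0.5463 0.3784]
pocket_3 0.70 [289.7 262.3] [0.5524 0.283 ]
pocket_3 0.68 [312.7 234.9] [0.5404 0.1852]
lock_grip 0.87 [257.5 243.4] [0.6341 0.2924]
lock_grip 0.35 [346.  123.2] [ 0.6362 -0.2275]
ware_board 0.66 [345.8 291.1] [0.4005 0.2839]
cutting_mat 0.68 [320.  144.7] [ 0.6904 -0.149 ]
sample_1 0.65 [286.7 264.4] [0.5559 0.2915]
blank_1 0.86 [345.5 121.5] [ 0.6648 -0.2925]
blank_1 0.79 [374.2 140.7] [ 0.5391 -0.2434]
blank_1 0.59 [403.9 164.6] [ 0.4163 -0.1804]
jar 0.75 [319.1 142.1] [ 0.6989 -0.1591]
cones 0.60 [288.7 359.1] [0.4398 0.4806]
carrier 0.66 [291.9 259.7] [0.5555 0.2683]
carrier 0.38 [404.7 162.7] [ 0.4175 -0.1939]
```

Run:
```python
import cv2
p=cv2.imread("pics/top0.png");cv2.imwrite("pics/top0c.png",cv2.resize(p[110:290,180:480],None,fx=2.66,fy=2.66,interpolation=cv2.INTER_CUBIC))
```

```text
(no output)
```

View pics/top0c.png

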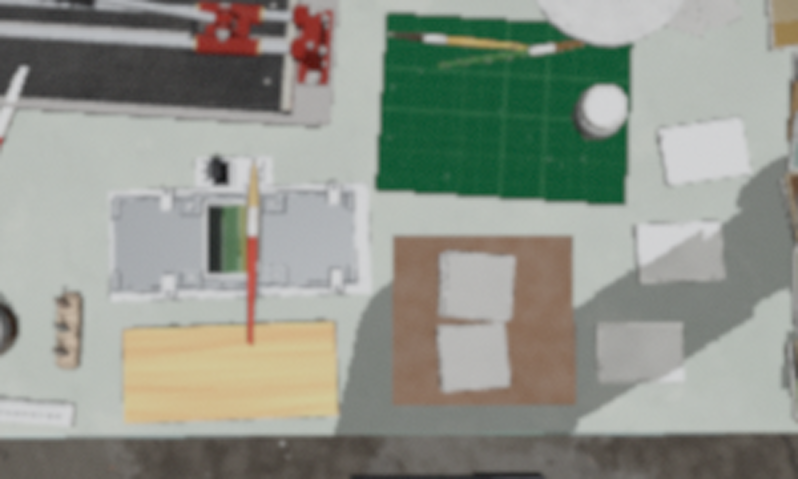

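View pics/scene0.png

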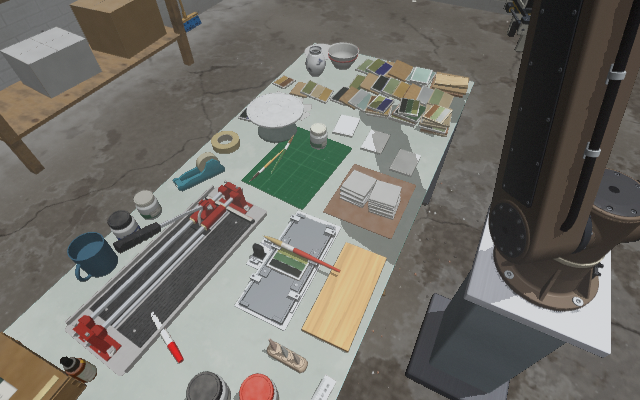

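The top view shows one green sample in the middle pocket at crop (230,240) and the brush lying across it at about y=0.26. The lock grip is at (217,172), and the three blanks are on the right at (703,150), (680,250) and (640,350). The scene view confirms the outer pockets are empty. World +x is up in the top image, and carrier +x is roughly world +y.

```bash
python3 -m inch '1 4 5 1 0 0 0;1 8 10 2 0 0 0;1 13 15 3 0 0 0;1 17 20 4 0 0 -3;1 21 25 4 0 0 -5;1 24 31 4 0 0 -8;1 26 37 4 0 0 -10;1 28 43 4 0 0 -12;1 29 49 4 0 0 -14;1 30 55 4 0 0 -16;1 30 61 4 0 0 -18;1 30 67 4 0 0 -21'; python3 -c "
from h import *
st()"
```

```text
t: 2.8
eef_pos: [0.5481, 0.0307, 0.2446]
ee_rot: [3.141, -0.0, 1.58]
force: [1.1, -1.1, -0.7]
width: 0.0877
t 2.80 pos [0.5481 0.0307 0.2446] rot [ 3.141 -0.     1.58 ] F [ 1.1 -1.1 -0.7] w 0.0877
```

```bash
python3 -m inch '1 0 6 1 0 0 0;1 0 12 2 0 0 0;1 0 18 3 0 0 0;1 0 23 4 0 0 0;1 0 23 4 0 0 0;1 0 23 4 0 0 0'
cat > b.py <<'E'
import sys
from h import *
st()
H=dict(pocket_1=.012,lock_grip=.0515,ware_board=0,brush=.0255,sample_1=.012,blank_1=0.0,cutting_mat=0,jar=0)
f=grab_frame("wrist"); save(f,sys.argv[1]); print("cam at",np.round(-f["R"].T@f["t"],3))
for n in sys.argv[2:]:
    z=H[n]
    for d in pinpoint("wrist",n)[:4]:
        if d["p"]>.3: print(n,"%.2f"%d["p"],np.round(d["location"],1),np.round(ray(f,d["location"],z)[:2],4))
    for d in regions_of("wrist",n)[:4]:
        if d["p"]>.5:
            u=d["pixels"].astype(np.uint8); c=max(cv2.findContours(u,0,2)[0],key=cv2.contourArea)[:,0]
            zt=z+dict(brush=.0075,sample_1=.008,blank_1=.008,ware_board=.012,cutting_mat=.0035).get(n,0)
            W=np.array([ray(f,q,zt)[:2] for q in c],np.float32); r=cv2.minAreaRect(W); print("  reg",n,"%.2f"%d["p"],d["bbox"],"ctr",np.round(r[0],4),"size",np.round(r[1],4),"ang %.1f"%r[2])
E
python3 b.py w1.png pocket_1 lock_grip ware_board brush sample_1
```

```text
t: 3.55
eef_pos: [0.5479, 0.2607, 0.2843]
ee_rot: [3.141, 0.0, 1.58]
force: [-0.1, -0.1, 0.1]
width: 0.0874
t 3.55 pos [0.5479 0.2607 0.2843] rot [3.141 0.    1.58 ] F [-0.1 -0.1  0.1] w 0.0874
cam at [0.471 0.258 0.465]
pocket_1 0.90 [266.2 167.5] [0.5537 0.1836]
pocket_1 0.67 [411.8 167.4] [0.5516 0.3776]
  reg pocket_1 0.76 [216.3, 110.5, 455.4, 243.1] ctr [0.5711 0.3432] size [0.1758 0.1702] ang 0.6
lock_grip 0.92 [350.4 237.4] [0.6366 0.2956]
  reg lock_grip 0.90 [238.1, 117.8, 427.7, 246.2] ctr [0.6119 0.3207] size [0.0602 0.1161] ang 2.4
ware_board 0.90 [346.4  42. ] [0.398  0.2866]
  reg ware_board 0.86 [239.4, 0.0, 453.2, 90.3] ctr [0.4055 0.2847] size [0.1009 0.2508] ang 0.6
brush 0.97 [320.3 159.2] [0.5397 0.2557]
  reg brush 0.69 [315.7, 67.1, 327.8, 237.9] ctr [0.5363 0.2559] size [0.0138 0.2123] ang 89.0
sample_1 0.74 [340.7 167. ] [0.552  0.2829]
  reg sample_1 0.82 [325.8, 133.7, 369.6, 206.5] ctr [0.5531 0.2895] size [0.0901 0.0552] ang 0.7
```

View pics/w1.png

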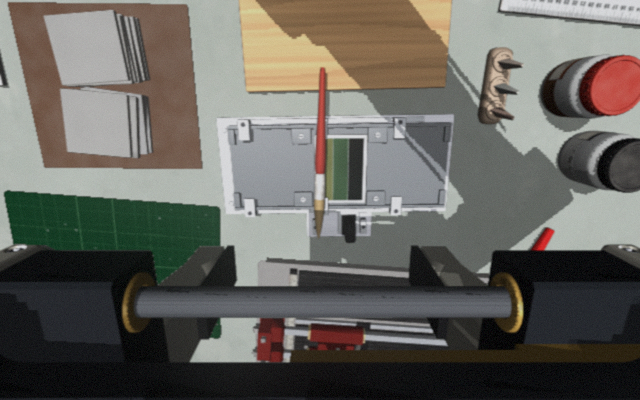

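The wrist view shows the brush with its middle at pixel (320,159), which is x≈0.54, y≈0.256. The carrier centre is near (0.553,0.281), turned about 0.6°. I'll grip the brush now.

```bash
python3 -m inch '0.6 -0.4 -0.5 -5 0 0 0;0.6 -0.4 -0.5 -10 0 0 0;0.6 -0.4 -0.5 -15 0 0 0;0.6 -0.4 -0.5 -20 0 0 0;0.6 -0.4 -0.5 -24 0 0 0;0.6 -0.4 -0.5 -25.7 0 0 0;0.6 -0.4 -0.5 -25.7 0 0 0;0.1 -0.4 -0.5 -25.7 0 0 0;0 -0.4 -0.5 -25.7 0 0 0;0 -0.4 -0.5 -25.7 0 0 0;0 -0.4 -0.5 -25.7 0 0 0;0 -0.4 -0.5 -25.7 0 0 0' 20
python3 -m inch '0 0 0 3 0 0 0;0 0 0 7 0 0 0;0 0 0 10 0 0 0;0 0 0 10 0 0 0'
python3 - <<'E'
from h import *
st()
f=grab_frame("top")
for d in regions_of("top","cutting_mat")[:1]:
    u=d["pixels"].astype(np.uint8); c=max(cv2.findContours(u,0,2)[0],key=cv2.contourArea)[:,0]
    r=cv2.minAreaRect(np.array([ray(f,q,.0035)[:2] for q in c],np.float32)); print(d["p"],r)
print(np.round(telemetry.get_state()["q"],2))
E
```

```text
t: 5.6
eef_pos: [0.5442, 0.2555, 0.0278]
ee_rot: [3.141, -0.0, 1.579]
force: [0.2, -0.3, -0.5]
width: 0.0078
t: 6.1
eef_pos: [0.5457, 0.2565, 0.1307]
ee_rot: [3.137, -0.003, 1.58]
force: [1.0, 0.3, -1.2]
width: 0.0005
t 6.10 pos [0.5457 0.2565 0.1307] rot [ 3.137e+00 -3.000e-03  1.580e+00] F [ 1.   0.3 -1.2] w 0.0005
[ 0.76  0.3  -0.26 -0.   -1.01 -2.33]
```

```bash
python3 b.py w2.png brush sample_1
```

```text
t 6.20 pos [0.544  0.2555 0.1278] rot [ 3.141e+00 -1.000e-03  1.579e+00] F [-0.8 -0.4  0.1] w 0.0003
cam at [0.467 0.253 0.308]
brush 0.86 [327.7 191.1] [0.5385 0.2578]
  reg brush 0.84 [317.1, 49.2, 333.7, 247.3] ctr [0.5074 0.2562] size [0.0133 0.1548] ang 89.4
  reg brush 0.56 [170.4, 128.5, 526.0, 263.9] ctr [0.542  0.3391] size [0.1197 0.1513] ang 1.6
sample_1 0.67 [356.3 202.8] [0.5525 0.2839]
  reg sample_1 0.62 [318.3, 154.6, 397.5, 249.4] ctr [0.5511 0.2891] size [0.0858 0.0543] ang 0.1
```

View pics/w2.png

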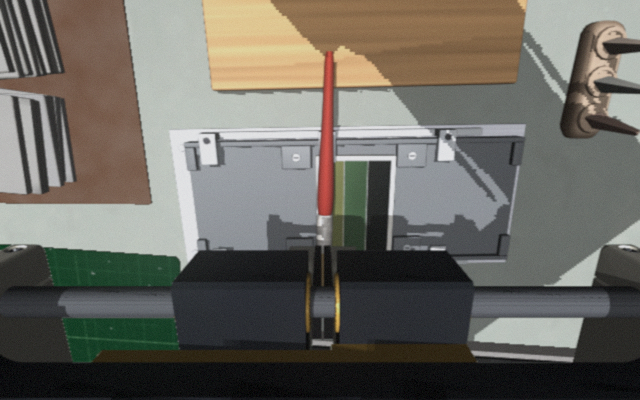

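The brush hasn't moved, with its handle still at (328,190). The fingers hadn't finished closing when I lifted. I'll retry with more rows for closing.

```bash
python3 -m inch '0.4 0 0 0 0 0 0;0.4 0 0.1 0 0 0 0;0.4 0 0.1 0 0 0 0;0.4 -0.1 0.1 -5 0 0 0;0.4 -0.1 0.1 -9 0 0 0;0.4 -0.1 0.1 -10.1 0 0 0;0.4 -0.1 0.1 -10.1 0 0 0;0 -0.1 0.1 -10.1 0 0 0;0 -0.1 0.1 -10.1 0 0 0;0 -0.1 0.1 -10.1 0 0 0;0 -0.1 0.1 -10.1 0 0 0;0 -0.1 0.1 -10.1 0 0 0' 20
python3 -m inch '0 0 0 0 0 0 0;0 0 0 0 0 0 0;0 0 0 0 0 0 0'
python3 -m inch '0 0 0 1 0 0 0;0 0 0 3 0 0 0;0 0 0 3 0 0 0'
```

```text
t: 7.95
eef_pos: [0.5429, 0.2561, 0.026]
ee_rot: [-3.141, 0.001, 1.579]
force: [0.3, 0.9, 0.1]
width: 0.0006
t: 8.32
eef_pos: [0.5429, 0.2561, 0.0259]
ee_rot: [-3.141, 0.001, 1.579]
force: [-0.6, 0.3, 0.3]
width: 0.0007
t: 8.7
eef_pos: [0.544, 0.2571, 0.0581]
ee_rot: [3.139, -0.001, 1.58]
force: [-0.1, 0.5, -0.8]
width: 0.0005
```

Run:
```python
from h import *
f=grab_frame("scene")
for d in pinpoint("scene","brush")[:2]: print(d["p"],d["location"],ray(f,d["location"],.0255))
g=grab_frame("wrist")
for d in pinpoint("wrist","brush")[:2]: print(d["p"],d["location"],ray(g,d["location"],.0255))
a=cv2.resize(f["pixels"][200:320,220:380],(800,600),interpolation=cv2.INTER_CUBIC)
cv2.imwrite("pics/s3.png",cv2.cvtColor(a,cv2.COLOR_RGB2BGR)); save(g,"w3.png",(200,20,480,300),2)
```

```text
0.51 [300.4, 253.2] [0.53721951 0.25533503 0.0255    ]
0.96 [325.4, 219.4] [0.53818425 0.25604963 0.0255    ]
```

View pics/s3.png

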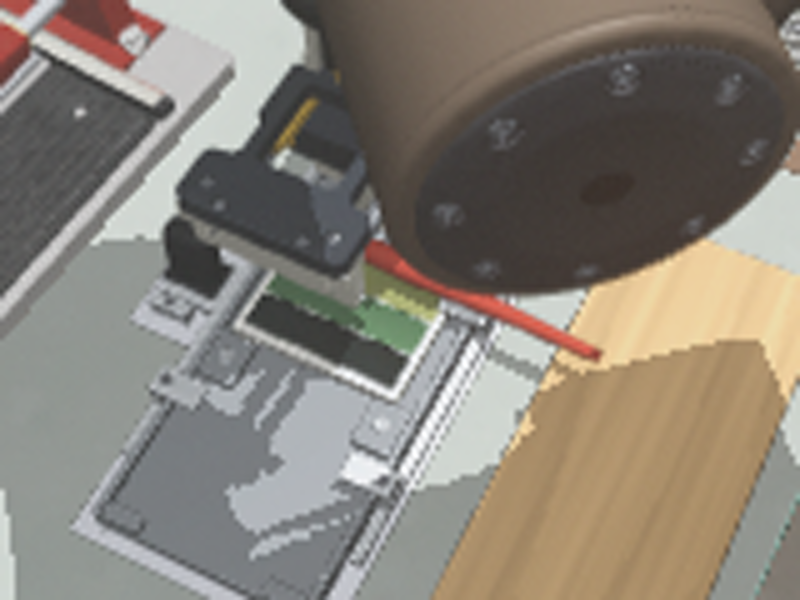

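View pics/w3.png

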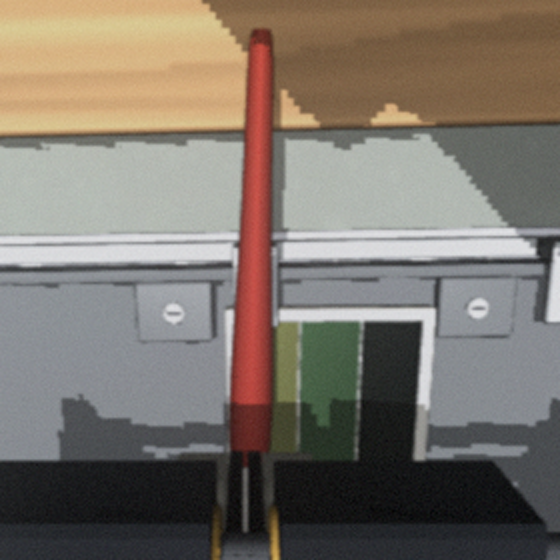

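Run:
```python
from h import *
st()
f=grab_frame("scene"); g=grab_frame("wrist")
e=np.array(telemetry.get_state()["eef_pos"])
for dz in (0,.019,.066): print(dz,"scene crop",(prj(f,e+[0,0,dz])-[220,200])*5,"wrist crop",(prj(g,e+[0,0,dz])-[200,20])*2)
for x in (.43,.5,.54,.58,.64): print(x,"scene crop",(prj(f,[x,.256,.033])-[220,200])*5,"wrist crop",(prj(g,[x,.256,.033])-[200,20])*2)
```

```text
t 8.90 pos [0.5425 0.2559 0.0555] rot [-3.141e+00  1.000e-03  1.579e+00] F [ 0.3 -0.8 -0.2] w 0.0010
0 scene crop [389.14983896 229.18078104] wrist crop [252.35267965 449.72719386]
0.019 scene crop [387.29606371 206.97645501] wrist crop [253.01827687 478.79351838]
0.066 scene crop [382.42349831 148.61337643] wrist crop [255.45396153 585.15874655]
0.43 scene crop [600.31961919 348.19213632] wrist crop [256.98087818  29.2299674 ]
0.5 scene crop [468.3344908  289.09549631] wrist crop [253.70121818 287.79704724]
0.54 scene crop [395.73030037 256.5868057 ] wrist crop [252.09874744 414.13519821]
0.58 scene crop [325.07115651 224.94901409] wrist crop [250.65673176 527.82313658]
0.64 scene crop [222.56179374 179.05021486] wrist crop [248.74552624 678.50181375]
```

```bash
python3 -m inch '0.5 0 0 0 0 0 0;0.5 0 0 0 0 0 0;0.5 0 0 0 0 0 0;0.5 0 0 0 0 0 0;0.5 0 0 0 0 0 0;0.5 0 0 0 0 0 0'; python3 -m inch '0.5 0 0 -1 0 0 0;0.5 0 0 -2.5 0 0 0;0.5 0 0 -2.5 0 0 0'
python3 - <<'E'
from h import *
st()
f=grab_frame("scene"); save(f,"s4.png",(240,200,340,300),6)
e=np.array(telemetry.get_state()["eef_pos"]);print((prj(f,e)-[240,200])*6)
E
for i in 1 2 3 4; do python3 -m inch '0 0 0 0 0 0 0;0 0 0 0 0 0 0' 20 | tail -2; done
```

```text
t: 9.75
eef_pos: [0.5426, 0.2559, 0.0554]
ee_rot: [-3.14, 0.001, 1.579]
force: [-0.2, 0.4, 1.2]
width: 0.0436
t: 10.12
eef_pos: [0.5414, 0.2549, 0.0284]
ee_rot: [-3.138, 0.003, 1.579]
force: [-0.9, -0.1, 0.0]
width: 0.044
t 10.12 pos [0.5414 0.2549 0.0284] rot [-3.138e+00  3.000e-03  1.579e+00] F [-0.9 -0.1  0. ] w 0.0440
[351.81403756 309.75975825]
force: [-0.2, 0.3, -0.7]
width: 0.0293
force: [-0.1, -0.6, 0.2]
width: 0.0094
force: [-0.4, 1.1, -0.5]
width: 0.0002
force: [-0.3, 0.3, 0.3]
width: 0.0003
```

View pics/s4.png

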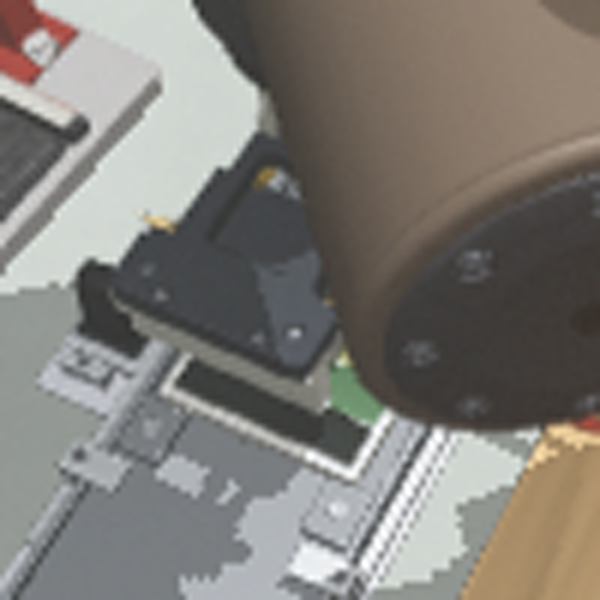

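```bash
python3 b.py w5.png brush
python3 - <<'E'
import cv2
p=cv2.imread("pics/w5.png");cv2.imwrite("pics/w5c.png",cv2.resize(p[60:360,190:460],None,fx=2,fy=2))
E
```

```text
t 11.18 pos [0.5422 0.2555 0.0297] rot [-3.139e+00  2.000e-03  1.579e+00] F [-0.3  0.3  0.3] w 0.0003
cam at [0.465 0.253 0.211]
brush 0.70 [326.6 234. ] [0.5373 0.2558]
  reg brush 0.89 [313.4, 25.6, 341.0, 349.3] ctr [0.4864 0.2558] size [0.1127 0.0134] ang 0.3
  reg brush 0.72 [99.2, 137.5, 623.7, 349.0] ctr [0.5228 0.3356] size [0.0858 0.1483] ang 0.6
```

View pics/w5c.png

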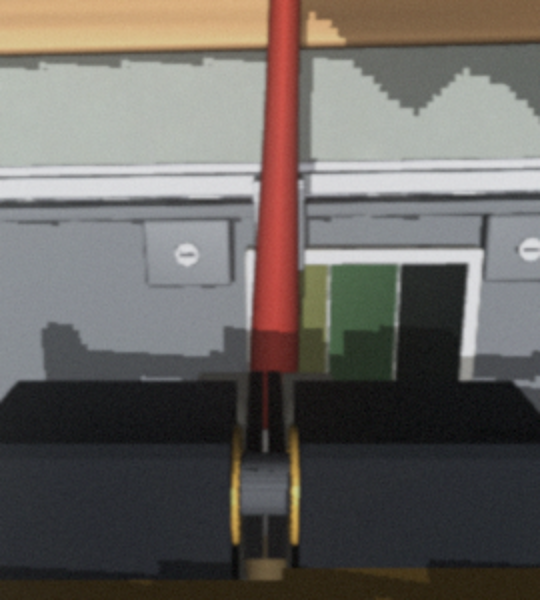

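```bash
python3 -m inch '0.4 0 0 0 0 0 0;0.4 0 0 0 0 0 0;0.4 0 0 0 0 0 0;0.4 0 0 0 0 0 0;0.4 0 0 -0.5 0 0 0;0.4 0 0 -0.75 0 0 0;0.4 0 0 -0.75 0 0 0' 20;for i in 1 2 3 4; do python3 -m inch '0 0 0 0 0 0 0;0 0 0 0 0 0 0' 20 | tail -2; done;  python3 -c "
from h import *
st()"
```

```text
t: 12.2
eef_pos: [0.542, 0.2554, 0.0218]
ee_rot: [-3.139, 0.003, 1.579]
force: [0.2, -0.6, 0.6]
width: 0.0351
force: [-0.1, -0.3, -0.7]
width: 0.0204
force: [0.1, 0.2, 0.6]
width: 0.0023
force: [-0.4, -0.1, -0.5]
width: 0.0005
force: [0.1, 0.3, 0.0]
width: -0.0
t 13.20 pos [0.5421 0.2554 0.0219] rot [-3.139e+00  3.000e-03  1.579e+00] F [0.1 0.3 0. ] w -0.0000
```

Run:
```python
from h import *
f=grab_frame("scene"); save(f,"s6.png",(240,180,360,300),6)
for z in (.0284,.0474,.0944,.12): print(z,[np.round((prj(f,[.5414+dx,.2549+dy,z])-[240,200])*6) for dx,dy in ((.039,.0965),(-.039,.0965),(.0095,.065),(-.0095,.065),(.0095,.022),(-.0095,.022))])
```

```text
0.0284 [array([145., 460.]), array([319., 545.]), array([252., 427.]), array([293., 447.]), array([307., 343.]), array([348., 361.])]
0.0474 [array([139., 436.]), array([316., 522.]), array([248., 402.]), array([290., 422.]), array([304., 318.]), array([345., 336.])]
0.0944 [array([123., 372.]), array([308., 460.]), array([237., 338.]), array([282., 359.]), array([296., 252.]), array([340., 271.])]
0.12 [array([114., 335.]), array([304., 424.]), array([231., 301.]), array([277., 321.]), array([292., 213.]), array([336., 233.])]
```

View pics/s6.png

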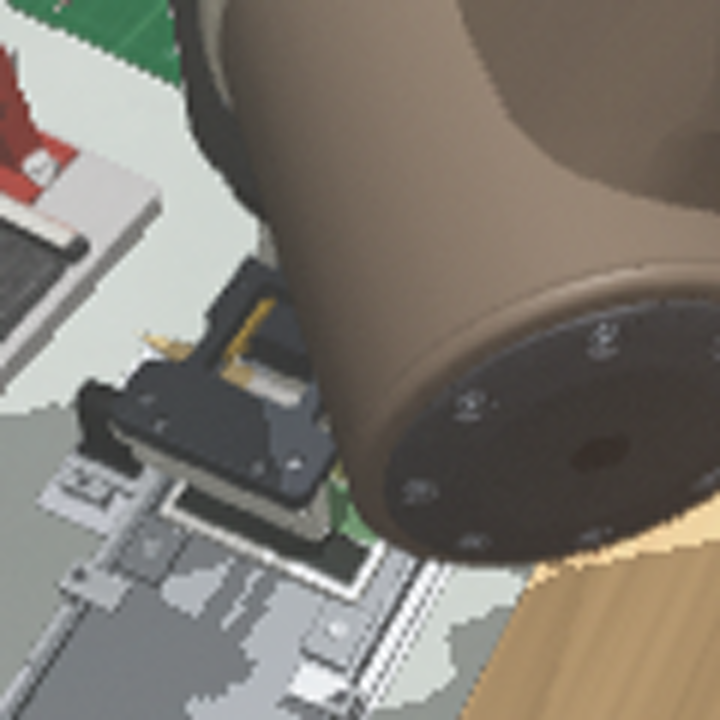

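```bash
python3 -m inch '0 0 0 -0.15 0 0 0;0 0 0 -0.3 0 0 0;0 0 0 -0.3 0 0 0';python3 - <<'E'
from h import *
st()
g=grab_frame("wrist"); print(g["fx"],g["cx"],g["cy"]); e=np.array(telemetry.get_state()["eef_pos"])
o=-g["R"].T@g["t"]; print("cam rel tcp",o-e)
for dz in (0,.02,.03,.04): print(dz,[np.round(prj(g,e+[dx,dy,dz])) for dx in (-.0095,.0095) for dy in (-.044,.044)])
E
```

```text
t: 13.62
eef_pos: [0.542, 0.2553, 0.0187]
ee_rot: [-3.139, 0.003, 1.579]
force: [-0.4, -0.4, 0.2]
width: 0.0005
t 13.62 pos [0.542  0.2553 0.0187] rot [-3.139e+00  3.000e-03  1.579e+00] F [-0.4 -0.4  0.2] w 0.0005
343.482503971532 322.1708717592548 205.56389571000986
cam rel tcp [-0.07670907 -0.00230637  0.18083939]
0 [array([248., 229.]), array([405., 230.]), array([250., 260.]), array([402., 261.])]
0.02 [array([240., 242.]), array([414., 244.]), array([242., 276.]), array([411., 278.])]
0.03 [array([235., 250.]), array([419., 252.]), array([237., 286.]), array([416., 288.])]
0.04 [array([229., 260.]), array([425., 261.]), array([232., 297.]), array([421., 299.])]
```

There is no contact at a reported z of 0.0187. The finger image also suggests the real tips are about 25–30 mm short of the reported TCP. I'll probe gently onto the brush to calibrate this.

```bash
for i in 1 2 3; do python3 -m inch '0 0 0 -0.2 0 0 0;0 0 0 -0.2 0 0 0' | sed -n '2p;4p'; done
```

```text
eef_pos: [0.5423, 0.2555, 0.0182]
force: [-4.8, -0.5, 11.8]
eef_pos: [0.5423, 0.2555, 0.0181]
force: [-6.4, -1.4, 16.9]
eef_pos: [0.5423, 0.2555, 0.0181]
force: [-8.2, -1.6, 17.4]
```

```bash
python3 -m inch '0.5 0 0 1 0 0 0;0.5 0 0 1 0 0 0;0.5 0 0 1 0 0 0;0.5 0 0 1 0 0 0;0.5 0 0 1 0 0 0;0.5 0 0 1 0 0 0;0.5 0 0 -0.1 0 0 0;0.5 0 0 -1 0 0 0;0.5 0 0 -1 0 0 0' 20;for i in 1 2 3 4; do python3 -m inch '0 0 0 0 0 0 0;0 0 0 0 0 0 0' 20 | tail -2; done;  python3 -c "
from h import *
st()"
```

```text
t: 15.55
eef_pos: [0.5416, 0.2549, 0.0068]
ee_rot: [-3.139, 0.004, 1.581]
force: [-0.2, 0.8, 0.0]
width: 0.0441
force: [0.3, -0.6, -0.6]
width: 0.0294
force: [0.1, -0.4, 1.2]
width: 0.0145
force: [0.4, -0.2, 0.1]
width: 0.0142
force: [-0.0, 0.0, -0.8]
width: 0.0146
t 16.55 pos [0.5418 0.255  0.0071] rot [-3.140e+00  3.000e-03  1.581e+00] F [-0.   0.  -0.8] w 0.0146
```

Gripped at 14.6 mm, so the real tips sit about 22 mm above the reported TCP z, and I'll allow for that from now on. Next I lift the brush, turn it 90° and carry it to the mat.

```bash
python3 -m inch '0 0 0 1 0 0 0;0 0 0 4 0 0 0;0 0 0 8 0 0 0;0 0 0 12 0 0 0;0 0 0 16 0 0 0;0 0 0 16 0 0 0' 35
python3 -m inch '0 1 -2 1 0 0 8;0 2 -5 2 0 0 16;0 3 -8 2 0 0 25;0 4 -11 2 0 0 34;0 5 -14 2 0 0 43;0 6 -17 2 0 0 52;0 7 -20 2 0 0 61;0 8 -22 2 0 0 70;0 9 -24 2 0 0 79;0 10 -26 2 0 0 87;0 11.3 -26.5 2 0 0 90;0 11.3 -26.5 2 0 0 90'
python3 -m inch '0 0 0 0 0 0 0;0 0 0 0 0 0 0'
python3 b.py w7.png brush cutting_mat jar; python3 -c "
from h import *
f=grab_frame('top')
for n,z in (('cutting_mat',.0035),('jar',0)):
  for d in pinpoint('top',n)[:2]: print(n,d['p'],ray(f,d['location'],z))
p=f['pixels'].astype(int); m=((p[...,1]>p[...,0]+25)&(p[...,1]>p[...,2]+15)).astype(np.uint8); m[:, :310]=0
c=max(cv2.findContours(m,0,2)[0],key=cv2.contourArea)[:,0]; print(cv2.boundingRect(c)); print(cv2.minAreaRect(np.array([ray(f,q,.0035)[:2] for q in c],np.float32)))
"
```

```text
t: 17.3
eef_pos: [0.5437, 0.2563, 0.1718]
ee_rot: [3.137, -0.001, 1.582]
force: [0.5, 0.0, -0.7]
width: 0.014
t: 18.8
eef_pos: [0.6567, -0.0093, 0.1909]
ee_rot: [3.137, -0.002, -3.132]
force: [-0.3, -0.2, -0.1]
width: 0.0141
t: 19.05
eef_pos: [0.6562, -0.009, 0.1908]
ee_rot: [3.137, -0.003, -3.132]
force: [-0.0, -0.8, -0.9]
width: 0.0142
t 19.05 pos [ 0.6562 -0.009   0.1908] rot [ 3.137e+00 -3.000e-03 -3.132e+00] F [-0.  -0.8 -0.9] w 0.0142
cam at [ 0.658 -0.089  0.371]
brush 0.80 [320.8 254.9] [0.6566 0.0718]
  reg brush 0.66 [307.2, 13.5, 339.5, 349.3] ctr [ 0.654  -0.0293] size [0.2681 0.0303] ang 89.9
jar 0.93 [283.2  34.6] [ 0.6954 -0.152 ]
  reg jar 0.70 [497.0, 318.0, 575.3, 360.9] ctr [0.383  0.2006] size [0.094  0.0653] ang 0.4
  reg jar 0.57 [242.3, 0.1, 308.0, 66.3] ctr [ 0.7021 -0.1517] size [0.0661 0.0606] ang 0.6
jar 0.83 [ 0.70933136 -0.15025424  0.        ]
jar 0.32 [0.45495698 0.46588566 0.        ]
(321, 155, 37, 28)
((0.6507618427276611, 0.05541224405169487), (0.11352553963661194, 0.08427871018648148), 85.65967559814453)
```

View pics/w7.png

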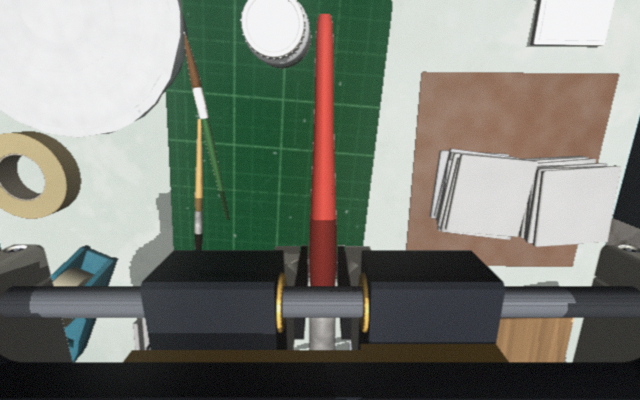

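The wrist view shows the brush held, with its handle up at (323,15) clear to the right of the jar at (277,30). The mat lies between columns 170 and 372. I'll lower it and let go.

```bash
python3 -m inch '0 0 1 -5 0 0 0;0 0 1 -10 0 0 0;0 0 1 -15 0 0 0;0 0 1 -18.5 0 0 0;0 0 1 -20 0 0 0;0 0 1 -20.4 0 0 0;0 0 1 -20.4 0 0 0;0 0 1 -20.4 0 0 0'
python3 -m inch '0.4 0 0 0 0 0 0;0.4 0 0 0 0 0 0;0.4 0 0 0 0 0 0;0.4 0 0 0 0 0 0;0.4 0 0 4 0 0 0;0.4 0 0 10 0 0 0;0.4 0 0 16 0 0 0;0.4 0 0 22 0 0 0;0.4 0 0 22 0 0 0'
python3 b.py w8.png brush
```

```text
t: 20.55
eef_pos: [0.6577, 0.001, -0.0114]
ee_rot: [3.137, 0.0, -3.132]
force: [-0.9, 0.4, -0.3]
width: 0.0142
t: 21.68
eef_pos: [0.6607, 0.0012, 0.215]
ee_rot: [3.136, 0.011, -3.131]
force: [0.2, 0.3, -1.3]
width: 0.0352
t 21.68 pos [0.6607 0.0012 0.215 ] rot [ 3.136  0.011 -3.131] F [ 0.2  0.3 -1.3] w 0.0352
cam at [ 0.66  -0.079  0.395]
brush 0.57 [327.4 167.4] [ 0.6573 -0.0104]
  reg brush 0.82 [318.7, 66.6, 333.5, 256.5] ctr [ 0.6577 -0.0112] size [0.0129 0.2005] ang 0.6
```

```bash
python3 -m inch '0.6 0 2 0 0 0 -8;0.6 -0.5 5 0 0 0 -16;0.6 -1 8 0 0 0 -25;0.6 -1.5 11 0 0 0 -34;0.6 -2 14 0 0 0 -43;0.6 -2.6 17 0 0 0 -52;0.6 -2.6 20 0 0 0 -61;0.6 -2.6 23 0 0 0 -70;0.6 -2.6 26 0 0 0 -79;0.6 -2.6 29 0 0 0 -87;0.6 -2.6 29.3 0 0 0 -89.5;0.6 -2.6 29.3 0 0 0 -89.5'
python3 -m inch '0.6 0 0 0 0 0 0;0.6 0 0 0 0 0 0'
python3 b.py w9.png lock_grip sample_1
```

```text
t: 23.32
eef_pos: [0.6303, 0.294, 0.2055]
ee_rot: [3.139, 0.001, 1.59]
force: [0.3, 0.6, -0.0]
width: 0.0526
t: 23.58
eef_pos: [0.6302, 0.2934, 0.2049]
ee_rot: [3.14, 0.002, 1.59]
force: [0.0, 0.2, -0.4]
width: 0.0526
t 23.57 pos [0.6302 0.2934 0.2049] rot [3.14e+00 2.00e-03 1.59e+00] F [ 0.   0.2 -0.4] w 0.0526
cam at [0.553 0.29  0.385]
lock_grip 0.65 [328.  185.5] [0.6318 0.2966]
  reg lock_grip 0.74 [180.4, 33.2, 425.0, 200.4] ctr [0.6158 0.2724] size [0.0567 0.215 ] ang 1.1
sample_1 0.81 [317.7 104.3] [0.5545 0.2845]
  reg sample_1 0.86 [283.2, 54.4, 354.8, 151.2] ctr [0.5544 0.2821] size [0.0907 0.0691] ang 0.7
```

View pics/w9.png

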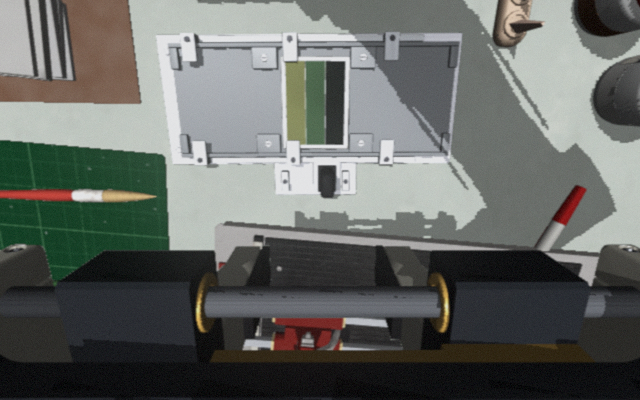

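The wrist view shows the lock grip at (328,182). The lugs are over the right-hand side of the pockets (world −y), so the lock is shut, and the brush lies on the mat at left. I'll grip the lock and slide it toward −y.

```bash
python3 -m inch '0.6 0.2 0.3 -5 0 0 0;0.6 0.2 0.3 -10 0 0 0;0.6 0.2 0.3 -15 0 0 0;0.6 0.2 0.3 -18.5 0 0 0;0.6 0.2 0.3 -20 0 0 0;0.6 0.2 0.3 -20.2 0 0 0;0.6 0.2 0.3 -20.2 0 0 0;0 0.2 0.3 -20.2 0 0 0;0 0.2 0.3 -20.2 0 0 0;0 0.2 0.3 -20.2 0 0 0;0 0.2 0.3 -20.2 0 0 0;0 0.2 0.3 -20.2 0 0 0' 30
python3 -m inch '0 0 0 0 0 0 0;0 0 0 0 0 0 0;0 0 0 0 0 0 0'
```

```text
t: 25.32
eef_pos: [0.6325, 0.297, 0.0038]
ee_rot: [3.139, 0.001, 1.59]
force: [-0.3, 1.1, 1.5]
width: 0.0141
t: 25.7
eef_pos: [0.6325, 0.297, 0.0038]
ee_rot: [3.139, 0.001, 1.59]
force: [-0.6, 0.2, 1.0]
width: 0.0139
```

```bash
python3 -m inch '0 0 -0.4 0 0 0 0;0 0 -0.8 0 0 0 0;0 0 -1.2 0 0 0 0;0 0 -1.6 0 0 0 0;0 0 -2 0 0 0 0;0 0 -2.3 0 0 0 0;0 0 -2.5 0 0 0 0;0 0 -2.6 0 0 0 0;0 0 -2.6 0 0 0 0'
python3 -m inch '0 0 -0.1 0 0 0 0;0 0 -0.2 0 0 0 0;0 0 -0.2 0 0 0 0'
```

```text
t: 26.82
eef_pos: [0.6331, 0.2724, 0.0039]
ee_rot: [3.137, -0.001, 1.591]
force: [3.2, 7.3, -4.2]
width: 0.0137
t: 27.2
eef_pos: [0.6332, 0.2724, 0.0039]
ee_rot: [3.136, -0.003, 1.591]
force: [1.2, 12.1, -4.9]
width: 0.0139
```

```bash
python3 -m inch '0.6 0 0 0 0 0 0;0.6 0 0 0 0 0 0;0.6 0 0 0 0 0 0;0.6 0 0 0 0 0 0;0.6 0 0 4 0 0 0;0.8 0 0 10 0 0 0;1 -3 0.5 14 0 0 0;1 -6 1 14 0 0 0;1 -7.8 1 14 0 0 0;1 -7.8 1 14 0 0 0;1 -7.8 1 14 0 0 0'
python3 b.py w10.png sample_1 lock_grip pocket_1 ware_board
```

```text
t: 28.58
eef_pos: [0.5556, 0.2823, 0.1434]
ee_rot: [3.137, -0.003, 1.591]
force: [0.3, 0.5, -0.1]
width: 0.0872
t 28.57 pos [0.5556 0.2823 0.1434] rot [ 3.137e+00 -3.000e-03  1.591e+00] F [ 0.3  0.5 -0.1] w 0.0872
cam at [0.478 0.278 0.324]
sample_1 0.87 [325.2 185.2] [0.5522 0.283 ]
  reg sample_1 0.96 [287.3, 138.8, 366.7, 237.0] ctr [0.5539 0.2825] size [0.0899 0.0685] ang 1.2
lock_grip 0.63 [308.8 286. ] [0.6353 0.2699]
  reg lock_grip 0.78 [140.8, 113.5, 418.7, 288.4] ctr [0.4993 0.2459] size [0.0236 0.2122] ang 1.2
  reg lock_grip 0.58 [287.2, 135.8, 366.3, 237.3] ctr [0.5455 0.2816] size [0.0813 0.0608] ang 0.9
pocket_1 0.88 [426.3 184.7] [0.5498 0.3772]
pocket_1 0.63 [218.2 182.2] [0.5514 0.1836]
  reg pocket_1 0.64 [141.4, 109.5, 491.2, 287.1] ctr [0.571 0.275] size [0.1717 0.306 ] ang 1.4
ware_board 0.64 [328.3   0.6] [0.397  0.2821]
  reg ware_board 0.66 [177.0, 0.0, 485.7, 72.3] ctr [0.4273 0.2853] size [0.0556 0.2494] ang 1.2
```

View pics/w10.png

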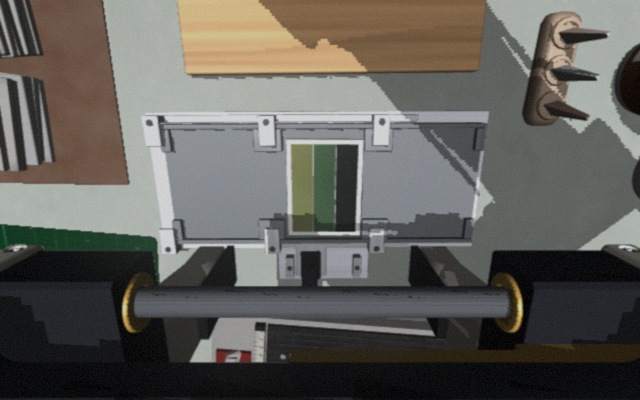

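The lock is open, with the lugs at (152,125), (266,130) and (381,125) in the gaps. The sample is at (0.554,0.2825). Next I pick it up.

```bash
python3 -m inch '0.9 -0.2 0 -5 0 0 0;0.9 -0.2 0 -10 0 0 0;0.9 -0.2 0 -13.5 0 0 0;0.9 -0.2 0 -14.7 0 0 0;0.9 -0.2 0 -15.1 0 0 0;0.9 -0.2 0 -15.1 0 0 0;0.5 -0.2 0 -15.1 0 0 0;0.5 -0.2 0 -15.1 0 0 0;0.5 -0.2 0 -15.1 0 0 0;0.5 -0.2 0 -15.1 0 0 0' 30
python3 -m inch '0.5 0 0 0 0 0 0;0.5 0 0 0.5 0 0 0;0.5 0 0 2 0 0 0;0.5 0 0 5 0 0 0;0.5 0 0 9 0 0 0;0.5 0 0 9 0 0 0'
```

```text
t: 30.28
eef_pos: [0.554, 0.283, -0.0061]
ee_rot: [3.135, -0.004, 1.591]
force: [-0.3, 0.2, 6.1]
width: 0.0671
t: 31.02
eef_pos: [0.5561, 0.2846, 0.0886]
ee_rot: [3.129, -0.009, 1.592]
force: [0.6, 0.4, -2.4]
width: 0.0671
```

```bash
python3 -m inch '0.5 -4 0 0 0 0 0;0.5 -8 0 0 0 0 0;0.5 -12 0 0 0 0 0;0.5 -15.6 0 0 0 0 0;0.5 -15.6 0 0 0 0 0;0.5 -15.6 0 -4 0 0 0;0.5 -15.6 0 -7.5 0 0 0;0.5 -15.6 0 -9 0 0 0;0.5 -15.6 0 -9 0 0 0;0.5 -15.6 0 -9 0 0 0'
python3 -c "
from h import *
st()"
```

```text
t: 32.28
eef_pos: [0.4008, 0.2851, -0.0008]
ee_rot: [3.129, -0.009, 1.592]
force: [-0.0, 0.3, -0.7]
width: 0.0672
t 32.27 pos [ 0.4008  0.2851 -0.0008] rot [ 3.129 -0.009  1.592] F [-0.   0.3 -0.7] w 0.0672
```

```bash
cat > c.py <<'E'
from h import *
from scipy.spatial.transform import Rotation as Ro
s=telemetry.get_state(); r=s["ee_rot"]; R=Ro.from_euler("xyz",r)
print("level turn deg",np.round((Ro.from_euler("xyz",[np.pi,0,r[2]])*R.inv()).as_rotvec(degrees=True),2))
E
python3 -m inch '0.5 0 0 0 -0.5 0.7 0;0.5 0 0 -0.4 -0.5 0.7 0;0.5 0 0 -0.4 -0.5 0.7 0;0.5 0 0 -0.4 -0.5 0.7 0'; python3 c.py
python3 -m inch '0.9 0 0 0 0 0 0;0.9 0 0 0 0 0 0;0.9 0 0 0 0 0 0;0.9 0 0 0 0 0 0;0.9 0 0 4 0 0 0;0.9 0 0 10 0 0 0;0.9 0 0 16 0 0 0;0.9 0 0 22 0 0 0;0.9 0 0 22 0 0 0'
python3 b.py w11.png sample_1 ware_board; python3 c.py
```

```text
t: 32.78
eef_pos: [0.4007, 0.285, -0.0048]
ee_rot: [3.141, -0.001, 1.592]
force: [-0.5, -0.0, -1.2]
width: 0.0673
level turn deg [-0.04  0.03  0.  ]
t: 33.9
eef_pos: [0.4026, 0.287, 0.2205]
ee_rot: [3.135, -0.008, 1.592]
force: [-0.3, 0.6, -0.5]
width: 0.0787
t 33.90 pos [0.4026 0.287  0.2205] rot [ 3.135 -0.008  1.592] F [-0.3  0.6 -0.5] w 0.0787
cam at [0.324 0.282 0.401]
sample_1 0.72 [319.8 171.6] [0.4022 0.2836]
  reg sample_1 0.72 [289.5, 131.0, 353.0, 214.2] ctr [0.4009 0.2827] size [0.0902 0.0683] ang 1.3
  reg ware_board 0.63 [207.6, 117.5, 435.0, 213.2] ctr [0.3989 0.2851] size [0.1109 0.2502] ang 1.8
level turn deg [ 0.08 -0.06  0.  ]
```

The sample lies flat at (0.401,0.283) on the board, which is centred at (0.399,0.285). Now I go over to the blanks, turning 90° because their long side runs along y.

```bash
python3 -m inch '1 2 -3 1 0 0 7;1 4 -8 2 0 0 14;1 6 -13 3 0 0 22;1 8 -18 4 0 0 30;1 10 -23 4 0 0 38;1 11 -28 4 0 0 47;1 12 -33 4 0 0 56;1 13 -38 4 0 0 65;1 14 -43 4 0 0 74;1 14 -48 4 0 0 83;1 14 -50 4 0 0 90;1 14 -50 4 0 0 90'
python3 -m inch '1 0 0 0 0 0 0;1 0 0 0 0 0 0'
python3 b.py w12.png blank_1; python3 c.py
```

```text
t: 35.65
eef_pos: [0.5394, -0.217, 0.2519]
ee_rot: [-3.141, -0.002, -3.123]
force: [-0.7, 0.0, -0.8]
width: 0.0877
t: 35.9
eef_pos: [0.5393, -0.2162, 0.2513]
ee_rot: [-3.141, -0.003, -3.123]
force: [0.7, -0.1, 0.5]
width: 0.0877
t 35.90 pos [ 0.5393 -0.2162  0.2513] rot [-3.141e+00 -3.000e-03 -3.123e+00] F [ 0.7 -0.1  0.5] w 0.0877
cam at [ 0.541 -0.296  0.432]
blank_1 0.84 [416.  185.1] [ 0.417  -0.1971]
blank_1 0.80 [325.9 147.9] [ 0.5343 -0.2427]
blank_1 0.56 [254.9  92.4] [ 0.6206 -0.307 ]
  reg blank_1 0.69 [385.9, 149.0, 450.7, 224.6] ctr [ 0.4185 -0.1954] size [0.1025 0.0722] ang 89.9
  reg blank_1 0.65 [297.7, 105.6, 355.4, 184.3] ctr [ 0.5354 -0.2449] size [0.0685 0.0998] ang 2.5
level turn deg [ 0.05 -0.11 -0.  ]
```

View pics/w12.png

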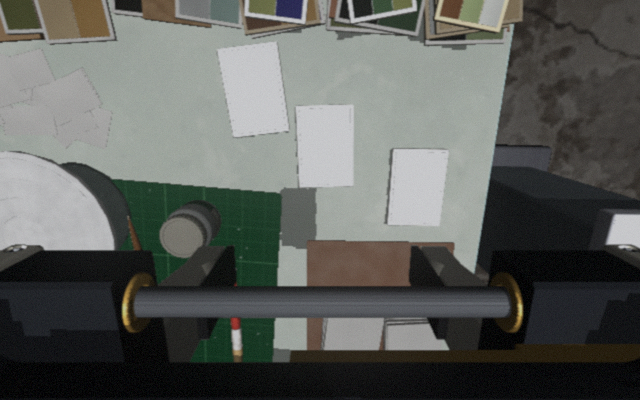

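The wrist view shows blank A at (416,187), B at (326,147) and C at (254,90). C has been knocked to about (0.62,-0.307) and now lies close to B. I'll take A first, then C, then B.

```bash
python3 -m inch '1 -4 1 -3 0 0 -1;1 -8 2 -8 0 0 -1;1 -12.2 2 -13 0 0 -1;1 -12.2 2 -18 0 0 -1;1 -12.2 2 -23 0 0 -1;1 -12.2 2 -25.5 0 0 -1;1 -12.2 2 -26.7 0 0 -1;1 -12.2 2 -26.7 0 0 -1'
python3 -c "
from h import *
st()"
python3 -m inch '0.6 0 0 0 0 0 0;0.6 0 0 0 0 0 0;0.6 0 0 0 0 0 0;0.6 0 0 0 0 0 0;0.6 0 0 0 0 0 0' 30
python3 -m inch '0.6 0 0 0.5 0 0 0;0.6 0 0 3 0 0 0;0.6 0 0 8 0 0 0;0.6 0 0 13 0 0 0;0.6 0 0 13 0 0 0;0.6 0 0 13 0 0 0'
```

```text
t: 37.05
eef_pos: [0.4176, -0.1962, -0.0151]
ee_rot: [-3.141, -0.003, -3.139]
force: [0.0, -0.4, 1.0]
width: 0.0874
t 37.05 pos [ 0.4176 -0.1962 -0.0151] rot [-3.141e+00 -3.000e-03 -3.139e+00] F [ 0.  -0.4  1. ] w 0.0874
t: 37.67
eef_pos: [0.419, -0.1964, -0.0139]
ee_rot: [-3.14, 0.0, -3.139]
force: [-0.4, 0.7, 7.1]
width: 0.0533
t: 38.42
eef_pos: [0.4187, -0.1963, 0.1163]
ee_rot: [-3.141, 0.001, -3.139]
force: [-0.4, 0.1, 0.4]
width: 0.0526
```

The grip slid over tile A, since the tips were too high. That confirms the 22 mm offset. I'll re-measure A and go lower.

```bash
python3 -m inch '1 0 0 0 0 0 0;1 0 0 0 0 0 0;1 0 0 0 0 0 0;1 0 0 0 0 0 0'; python3 b.py w13.png blank_1; python3 c.py
```

```text
t: 38.92
eef_pos: [0.4186, -0.1963, 0.116]
ee_rot: [-3.141, 0.0, -3.139]
force: [0.0, -0.1, -0.0]
width: 0.0854
t 38.92 pos [ 0.4186 -0.1963  0.116 ] rot [-3.141  0.    -3.139] F [ 0.  -0.1 -0. ] w 0.0854
cam at [ 0.419 -0.276  0.297]
blank_1 0.83 [322.6 199.3] [ 0.4184 -0.1935]
blank_1 0.62 [187.6 140.3] [ 0.5337 -0.2454]
blank_1 0.61 [68.6 61.3] [ 0.6223 -0.3077]
  reg blank_1 0.73 [0.0, 1.4, 129.2, 131.1] ctr [ 0.618  -0.3063] size [0.0724 0.0959] ang 7.9
  reg blank_1 0.70 [132.1, 77.1, 232.0, 201.0] ctr [ 0.534  -0.2445] size [0.0719 0.1004] ang 2.0
level turn deg [0.06 0.05 0.  ]
```

```bash
python3 -m inch '1 0 0 -5 0 0 0;1 0 0 -10 0 0 0;1 0 0 -12.5 0 0 0;1 0 0 -13.2 0 0 0;1 0 0 -13.6 0 0 0;1 0 0 -13.6 0 0 0'
python3 -m inch '0.6 0 0 0 0 0 0;0.6 0 0 0 0 0 0;0.6 0 0 0 0 0 0;0.6 0 0 0 0 0 0;0.6 0 0 0 0 0 0' 30
```

```text
t: 39.83
eef_pos: [0.4195, -0.1963, -0.019]
ee_rot: [-3.141, 0.002, -3.139]
force: [-0.1, -0.4, -0.7]
width: 0.0878
t: 40.45
eef_pos: [0.4196, -0.1963, -0.0185]
ee_rot: [-3.14, 0.003, -3.139]
force: [-1.7, 1.2, 6.3]
width: 0.0682
```

Gripped at 68 mm. Now I carry A to pocket 1, the −y one.

```bash
python3 -m inch '0.6 0 0 0.5 0 0 0;0.6 0 0 3 0 0 0;0.6 0 0 8 0 0 0;0.6 0 0 13 0 0 0;0.6 0 0 15 0 0 0;0.6 0 0 15 0 0 0' 35
python3 -m inch '0.6 1 2 0 0 0 -6;0.6 2 6 0 0 0 -14;0.6 3 10 0 0 0 -23;0.6 4.5 14 0 0 0 -32;0.6 6 18 0 0 0 -41;0.6 7.5 22 0 0 0 -50;0.6 9 26 0 0 0 -59;0.6 10.5 30 0 0 0 -68;0.6 12 34 0 0 0 -77;0.6 13 37 0 0 0 -85;0.6 13.2 38 0 0 0 -88.8;0.6 13.2 38 0 0 0 -88.8'
python3 -m inch '0.6 0 0 0 0 0 0;0.6 0 0 0 0 0 0;0.6 0 0 0 0 0 0'
cat >> b.py <<'E'
np.savez("pics/"+sys.argv[1][:-4],R=f["R"],t=f["t"])
E
python3 b.py w14.png blank_1 pocket_1; python3 c.py
python3 - <<'E'
from h import *
f=grab_frame("wrist")
for d in regions_of("wrist","carrier")[:2]:
    u=d["pixels"].astype(np.uint8); c=max(cv2.findContours(u,0,2)[0],key=cv2.contourArea)[:,0]
    print(d["p"],d["bbox"],cv2.minAreaRect(np.array([ray(f,q,.012)[:2] for q in c],np.float32)))
E
```

```text
t: 41.2
eef_pos: [0.4206, -0.1963, 0.1332]
ee_rot: [-3.14, 0.007, -3.139]
force: [0.5, -0.0, -2.1]
width: 0.0679
t: 42.7
eef_pos: [0.5518, 0.1839, 0.1313]
ee_rot: [-3.138, 0.008, 1.596]
force: [-0.6, 0.8, 0.2]
width: 0.0681
t: 43.08
eef_pos: [0.5518, 0.1834, 0.1314]
ee_rot: [-3.138, 0.008, 1.596]
force: [-0.3, -0.6, -0.7]
width: 0.0681
t 43.08 pos [0.5518 0.1834 0.1314] rot [-3.138  0.008  1.596] F [-0.3 -0.6 -0.7] w 0.0681
cam at [0.475 0.181 0.312]
blank_1 0.64 [322.2 264.9] [0.6289 0.1819]
  reg blank_1 0.70 [250.2, 171.1, 394.9, 348.6] ctr [0.5902 0.1811] size [0.1154 0.135 ] ang 1.5
pocket_1 0.91 [542.9 197.4] [0.5505 0.3787]
pocket_1 0.56 [434.2 196.8] [0.5526 0.2812]
  reg pocket_1 0.66 [255.9, 116.0, 616.4, 279.2] ctr [0.5584 0.2754] size [0.1467 0.3067] ang 1.3
level turn deg [ 0.46 -0.2   0.  ]
0.73 [255.4, 122.4, 612.1, 276.2] ((0.5583723783493042, 0.2754956781864166), (0.14700469374656677, 0.3060135245323181), 1.19014573097229)
```

View pics/w14.png

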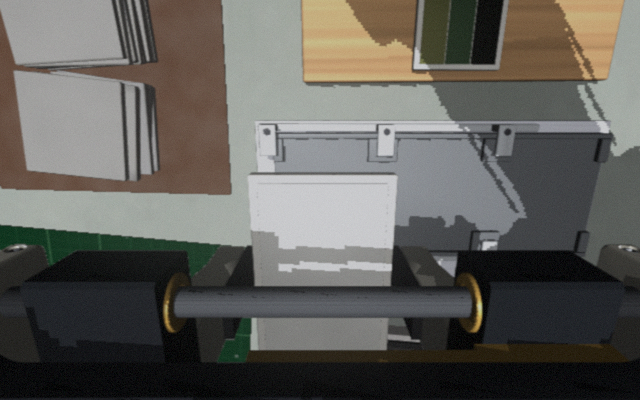

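Run:
```python
from h import *
st()
f=grab_frame("wrist"); e=np.array(telemetry.get_state()["eef_pos"])
g=cv2.cvtColor(f["pixels"],cv2.COLOR_RGB2GRAY).astype(float)
for r in (190,205,220):
    row=g[r-3:r+4].mean(0); d=np.gradient(row); L=235+np.argmax(np.abs(d[235:270])); Rr=380+np.argmax(np.abs(d[380:410]))
    for z in (.150,.158): 
        a,b=ray(f,(L,r),z),ray(f,(Rr,r),z); print(r,L,Rr,z,"width %.4f ctr y %.4f (tcp %.4f) x %.4f"%(b[1]-a[1],(a[1]+b[1])/2,e[1],(a[0]+b[0])/2))
col=g[:,290:360].mean(1); print([ (r,round(col[r])) for r in range(164,190,1)])
for r in (172,174,181): print(r,[round(ray(f,(322,r),z)[0],4) for z in (.150,.158)])
```

```text
t 43.42 pos [0.5518 0.1838 0.1314] rot [-3.138  0.008  1.596] F [ 0.9 -0.4 -1.2] w 0.0679
190 248 396 0.15 width 0.0719 ctr y 0.1807 (tcp 0.1838) x 0.5152
190 248 396 0.158 width 0.0684 ctr y 0.1807 (tcp 0.1838) x 0.5133
205 249 395 0.15 width 0.0719 ctr y 0.1809 (tcp 0.1838) x 0.5228
205 249 395 0.158 width 0.0683 ctr y 0.1809 (tcp 0.1838) x 0.5205
220 250 394 0.15 width 0.0718 ctr y 0.1811 (tcp 0.1838) x 0.5306
220 250 394 0.158 width 0.0683 ctr y 0.1811 (tcp 0.1838) x 0.5279
[(164, 151), (165, 150), (166, 150), (167, 150), (168, 150), (169, 150), (170, 151), (171, 142), (172, 108), (173, 92), (174, 120), (175, 180), (176, 200), (177, 202), (178, 201), (179, 202), (180, 201), (181, 202), (182, 194), (183, 174), (184, 191), (185, 201), (186, 202), (187, 201), (188, 201), (189, 201)]
172 [np.float64(0.5064), np.float64(0.5048)]
174 [np.float64(0.5073), np.float64(0.5058)]
181 [np.float64(0.5108), np.float64(0.509)]
```

The camera reads y about 2.5 mm low relative to the tool: the held tile shows 0.181 against a TCP of 0.1837, and the lock grip shows the same. With that corrected, pocket 1 is at about y=0.1852, and the scene camera agrees. I'll lower tile A.

```bash
python3 -m inch '0.6 -0.12 0.15 -4 0.4 -0.2 0;0.6 -0.12 0.15 -8 0.4 -0.2 0;0.6 -0.12 0.15 -11 0.4 -0.2 0;0.6 -0.12 0.15 -12.4 0.4 -0.2 0;0.6 -0.12 0.15 -12.9 0.4 -0.2 0;0.6 -0.12 0.15 -12.9 0.4 -0.2 0'; python3 c.py
python3 -m inch '0.6 0 0 -0.3 0 0 0;0.6 0 0 -0.6 0 0 0;0.6 0 0 -0.6 0 0 0'
python3 -m inch '0.6 0 0 -0.15 0 0 0;0.6 0 0 -0.25 0 0 0;0.6 0 0 -0.25 0 0 0'
```

```text
t: 44.22
eef_pos: [0.5511, 0.1857, 0.003]
ee_rot: [3.141, 0.001, 1.596]
force: [0.1, 0.6, -0.5]
width: 0.068
level turn deg [ 0.04  0.04 -0.  ]
t: 44.6
eef_pos: [0.5511, 0.1856, -0.0029]
ee_rot: [3.141, 0.001, 1.596]
force: [0.9, -0.5, -1.4]
width: 0.068
t: 44.98
eef_pos: [0.551, 0.1856, -0.0055]
ee_rot: [3.141, 0.001, 1.596]
force: [-0.5, -0.1, -1.5]
width: 0.0683
```

The tile went in without touching the walls. Release it, back off and check.

```bash
python3 -m inch '0.87 0 0 0 0 0 0;0.87 0 0 0 0 0 0;0.87 0 0 0 0 0 0;0.87 0 0 3 0 0 0;0.87 0 0 8 0 0 0;0.87 0 0 14 0 0 0;0.87 0 0 20 0 0 0;0.87 0 0 20 0 0 0;0.87 0 0 20 0 0 0'
python3 b.py w15.png blank_1 pocket_1
python3 - <<'E'
from h import *
f=grab_frame("top"); save(f,"t15.png")
for d in pinpoint("top","blank_1")[:6]: print("top %.2f"%d["p"],np.round(ray(f,d["location"],.004)[:2],4),np.round(d["location"]))
E
```

```text
t: 46.1
eef_pos: [0.5507, 0.1856, 0.1944]
ee_rot: [3.141, 0.0, 1.596]
force: [0.8, -0.1, -1.1]
width: 0.076
t 46.10 pos [0.5507 0.1856 0.1944] rot [3.141 0.    1.596] F [ 0.8 -0.1 -1.1] w 0.0760
cam at [0.473 0.182 0.375]
blank_1 0.85 [323.6 182. ] [0.558  0.1849]
  reg blank_1 0.76 [292.2, 133.8, 358.2, 225.0] ctr [0.5571 0.1833] size [0.1028 0.072 ] ang 1.5
pocket_1 0.89 [413.1 182. ] [0.5528 0.2815]
pocket_1 0.73 [502.  182.9] [0.5514 0.3777]
pocket_1 0.66 [604.3  87.1] [0.4512 0.4627]
  reg pocket_1 0.83 [263.2, 115.5, 558.2, 268.6] ctr [0.5709 0.2752] size [0.172  0.3068] ang 1.4
top 0.77 [0.5534 0.1863] [298. 200.]
top 0.73 [ 0.6222 -0.3011] [452. 177.]
top 0.71 [ 0.5364 -0.2419] [435. 204.]
```

View pics/w15.png

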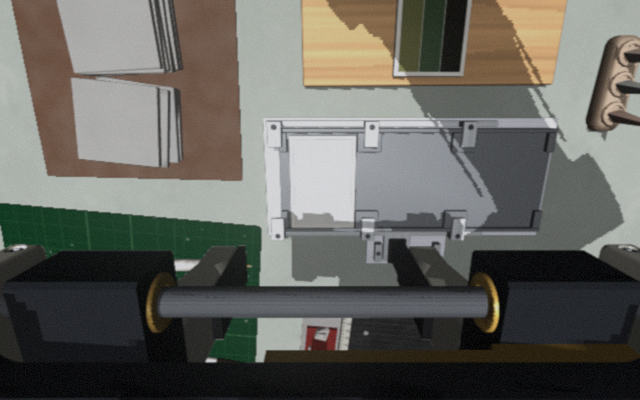

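Tile A sits flat in pocket 1 at (323,182). Now over to blanks C and B.

```bash
python3 -m inch '1 0.5 -3 1 0 0 7;1 1 -7 2 0 0 15;1 1.5 -11 3 0 0 23;1 2 -16 4 0 0 31;1 2.5 -21 5 0 0 40;1 3 -26 5 0 0 49;1 4 -31 5 0 0 58;1 5 -36 5 0 0 67;1 5 -41 5 0 0 76;1 5 -44 5 0 0 84;1 5 -45.5 5 0 0 88.5;1 5 -45.5 5 0 0 88.5'
python3 -m inch '1 0 0 0 0 0 0;1 0 0 0 0 0 0'
python3 b.py w16.png blank_1 jar; python3 c.py
python3 - <<'E'
from h import *
f=grab_frame("wrist"); g=cv2.cvtColor(f["pixels"],cv2.COLOR_RGB2GRAY)
m=cv2.morphologyEx((g>195).astype(np.uint8),2,np.ones((3,3),np.uint8)); m[245:]=0
for c in cv2.findContours(m,0,2)[0]:
    if cv2.contourArea(c)>1500:
        W=np.array([ray(f,q,.008)[:2] for q in c[:,0]],np.float32); print("thr",cv2.boundingRect(c),cv2.minAreaRect(W))
E
```

```text
t: 47.95
eef_pos: [0.6004, -0.2706, 0.2426]
ee_rot: [-3.141, 0.0, 3.139]
force: [0.9, 0.3, -0.7]
width: 0.088
t: 48.2
eef_pos: [0.6005, -0.27, 0.2425]
ee_rot: [-3.141, 0.0, 3.139]
force: [-1.3, -0.1, -0.1]
width: 0.0878
t 48.20 pos [ 0.6005 -0.27    0.2425] rot [-3.141  0.     3.139] F [-1.3 -0.1 -0.1] w 0.0878
cam at [ 0.6   -0.349  0.423]
blank_1 0.68 [376.4 189.5] [ 0.532  -0.2447]
blank_1 0.68 [305.  136.5] [ 0.6214 -0.3111]
  reg blank_1 0.94 [270.0, 94.6, 339.6, 186.6] ctr [ 0.6197 -0.3087] size [0.0694 0.0997] ang 7.8
  reg blank_1 0.56 [346.6, 153.4, 404.6, 226.8] ctr [ 0.5355 -0.2453] size [0.0695 0.1009] ang 2.8
jar 0.77 [251.7 260.5] [ 0.6961 -0.1466]
  reg jar 0.62 [234.9, 241.2, 268.8, 285.1] ctr [ 0.6947 -0.1393] size [0.0658 0.0489] ang 85.7
level turn deg [0.03 0.04 0.  ]
```

```bash
python3 -m inch '1 0.8 -2 -5 0 0 4;1 1.6 -3.9 -10 0 0 7.9;1 1.6 -3.9 -15 0 0 7.9;1 1.6 -3.9 -20 0 0 7.9;1 1.6 -3.9 -24 0 0 7.9;1 1.6 -3.9 -25.5 0 0 7.9;1 1.6 -3.9 -26.2 0 0 7.9;1 1.6 -3.9 -26.2 0 0 7.9'
python3 -m inch '0.6 0 0 0 0 0 0;0.6 0 0 0 0 0 0;0.6 0 0 0 0 0 0;0.6 0 0 0 0 0 0;0.6 0 0 0 0 0 0' 30
```

```text
t: 49.5
eef_pos: [0.6174, -0.3095, -0.0181]
ee_rot: [-3.14, 0.002, -3.006]
force: [0.9, 0.1, 0.0]
width: 0.0873
t: 50.12
eef_pos: [0.6185, -0.3098, -0.0168]
ee_rot: [-3.139, 0.004, -3.006]
force: [0.7, 0.4, 6.3]
width: 0.068
```

```bash
python3 -m inch '0.9 0 0 0 0 0 0;0.9 0 0 0 0 0 0;0.9 0 0 -0.25 0 0 0;0.9 0 0 -0.25 0 0 0;0.6 0 0 -0.25 0 0 0;0.6 0 0 -0.25 0 0 0;0.6 0 0 -0.25 0 0 0;0.6 0 0 -0.25 0 0 0' 30; python3 c.py
```

```text
t: 51.12
eef_pos: [0.6183, -0.3097, -0.0194]
ee_rot: [-3.139, 0.004, -3.006]
force: [0.4, 1.5, -2.4]
width: 0.0682
level turn deg [0.09 0.23 0.  ]
```

```bash
python3 -m inch '0.6 0 0 0.5 0 0 0;0.6 0 0 3 0 0 0;0.6 0 0 8 0 0 0;0.6 0 1 13 0 0 -4;0.6 -0.5 3 15 0 0 -9;0.6 -1 6 15 0 0 -16;0.6 -1 6 15 0 0 -16' 35
python3 -m inch '0.6 -0.5 3 0 0 0 -5;0.6 -1 8 0 0 0 -12;0.6 -1.5 13 0 0 0 -20;0.6 -2 18 0 0 0 -28;0.6 -2.5 23 0 0 0 -36;0.6 -3 28 0 0 0 -44;0.6 -3.5 33 0 0 0 -52;0.6 -4 38 0 0 0 -60;0.6 -4.5 43 0 0 0 -68;0.6 -5 48 0 0 0 -75;0.6 -5.7 52.5 0 0 0 -80;0.6 -5.9 53.3 0 0 0 -80.4'
python3 -m inch '0.6 0 0 0 0 0 0;0.6 0 0 0 0 0 0;0.6 0 0 0 0 0 0'
cat > e.py <<'E'
from h import *
st()
f=grab_frame("wrist"); e=np.array(telemetry.get_state()["eef_pos"]); g=cv2.cvtColor(f["pixels"],cv2.COLOR_RGB2GRAY).astype(float)
z=e[2]+.0265
for r in (195,215):
    d=np.abs(np.gradient(g[r-3:r+4].mean(0))); L=235+np.argmax(d[235:270]); Rr=380+np.argmax(d[380:410])
    a,b=ray(f,(L,r),z),ray(f,(Rr,r),z); print(r,L,Rr,"width %.4f ctr y-tcp %.4f"%(b[1]-a[1],(a[1]+b[1])/2-e[1]))
for cs in ((262,290),(290,360),(355,383)):
    col=g[:,cs[0]:cs[1]].mean(1); print(cs,[int(col[r]) for r in range(150,200,2)])
    r=np.argmin(col[150:195])+150; print(" dark row",r,"edge x-tcp %.4f"%(ray(f,(322,r+.5),z)[0]-e[0]))
for d in pinpoint("wrist","pocket_1")[:4]: print("pocket %.2f"%d["p"],np.round(ray(f,d["location"],.012)[:2],4))
E
python3 e.py; python3 c.py
```

```text
t: 52.0
eef_pos: [0.6082, -0.2481, 0.1317]
ee_rot: [-3.14, 0.005, 2.999]
force: [0.5, -0.7, -0.6]
width: 0.0685
t: 53.5
eef_pos: [0.5492, 0.2872, 0.1314]
ee_rot: [-3.14, 0.005, 1.598]
force: [-0.1, -0.7, -1.5]
width: 0.0681
t: 53.88
eef_pos: [0.5494, 0.2862, 0.1316]
ee_rot: [-3.14, 0.005, 1.598]
force: [-0.2, -0.5, -0.8]
width: 0.0686
t 53.88 pos [0.5494 0.2862 0.1316] rot [-3.14   0.005  1.598] F [-0.2 -0.5 -0.8] w 0.0686
195 249 396 width 0.0682 ctr y-tcp -0.0031
215 250 395 width 0.0685 ctr y-tcp -0.0028
(262, 290) [139, 139, 135, 115, 127, 114, 124, 126, 127, 127, 121, 83, 170, 190, 190, 190, 170, 189, 190, 190, 190, 190, 189, 190, 190]
 dark row 172 edge x-tcp -0.0468
(290, 360) [126, 126, 125, 126, 125, 125, 126, 126, 126, 126, 121, 85, 165, 190, 189, 189, 188, 188, 189, 190, 190, 190, 190, 189, 190]
 dark row 172 edge x-tcp -0.0468
(355, 383) [149, 149, 144, 125, 129, 116, 120, 124, 124, 125, 120, 81, 156, 190, 189, 189, 187, 187, 190, 190, 190, 189, 189, 189, 190]
 dark row 172 edge x-tcp -0.0468
pocket 0.75 [0.5534 0.3789]
level turn deg [ 0.29 -0.08  0.  ]
```

```bash
python3 -m inch '0.6 0 -0.25 -4 0.2 0 0;0.6 0 -0.25 -8 0.2 0 0;0.6 0 -0.25 -11 0.2 0 0;0.6 0 -0.25 -12.4 0.2 0 0;0.6 0 -0.25 -13 0.2 0 0;0.6 0 -0.25 -13 0.2 0 0'; python3 c.py
python3 -m inch '0.6 0 0 -0.3 0 0 0;0.6 0 0 -0.55 0 0 0;0.6 0 0 -0.55 0 0 0'
python3 -m inch '0.6 0 0 -0.15 0 0 0;0.6 0 0 -0.3 0 0 0;0.6 0 0 -0.3 0 0 0'
```

```text
t: 54.72
eef_pos: [0.5499, 0.2842, 0.0022]
ee_rot: [-3.141, 0.001, 1.598]
force: [-0.2, -0.0, -1.3]
width: 0.0684
level turn deg [ 0.06 -0.04  0.  ]
t: 55.1
eef_pos: [0.5499, 0.2842, -0.0031]
ee_rot: [-3.141, 0.001, 1.598]
force: [-0.3, -0.6, -1.1]
width: 0.0684
t: 55.48
eef_pos: [0.5498, 0.2841, -0.0063]
ee_rot: [-3.141, 0.001, 1.598]
force: [0.4, 0.2, -0.3]
width: 0.0681
```

Seated without contact. I'll release it, look, then go to B.

```bash
python3 -m inch '0.87 0 0 0 0 0 0;0.87 0 0 0 0 0 0;0.87 0 0 0 0 0 0;0.87 0 0 3 0 0 0;0.87 0 0 8 0 0 0;0.87 0 0 14 0 0 0;0.87 0 0 20 0 0 0;0.87 0 0 22 0 0 0;0.87 0 0 22 0 0 0'
python3 b.py w17.png blank_1
python3 -m inch '1 -0.1 -3 1 0 0 7;1 -0.2 -8 2 0 0 15;1 -0.3 -13 2 0 0 23;1 -0.5 -18 2 0 0 31;1 -0.5 -23 2 0 0 39;1 -0.7 -28 2 0 0 47;1 -0.8 -33 2 0 0 55;1 -1 -38 2 0 0 63;1 -1 -42 2 0 0 71;1 -1 -46 2 0 0 79;1 -1.2 -49 2 0 0 86;1 -1.5 -51 2 0 0 90.5'
python3 -m inch '1 0 0 0 0 0 0;1 0 0 0 0 0 0;1 0 0 0 0 0 0'
python3 b.py w18.png blank_1; python3 c.py
```

```text
t: 56.6
eef_pos: [0.5506, 0.2847, 0.2162]
ee_rot: [3.139, -0.002, 1.598]
force: [-0.3, 0.1, 0.1]
width: 0.0759
t 56.60 pos [0.5506 0.2847 0.2162] rot [ 3.139e+00 -2.000e-03  1.598e+00] F [-0.3  0.1  0.1] w 0.0759
cam at [0.473 0.28  0.397]
blank_1 0.82 [237.3 174.4] [0.5568 0.1832]
blank_1 0.64 [404.8 174.3] [0.5513 0.3798]
blank_1 0.55 [319.6 176.6] [0.5568 0.2798]
  reg blank_1 0.83 [290.7, 133.5, 355.3, 221.5] ctr [0.5551 0.2828] size [0.1032 0.0721] ang 1.6
  reg blank_1 0.79 [199.2, 130.2, 268.8, 216.3] ctr [0.5572 0.1812] size [0.1019 0.0722] ang 1.5
t: 58.25
eef_pos: [0.5333, -0.2276, 0.2306]
ee_rot: [-3.14, -0.001, -3.104]
force: [-0.4, 0.5, 0.5]
width: 0.0877
t: 58.62
eef_pos: [0.5333, -0.2269, 0.2303]
ee_rot: [-3.14, -0.002, -3.104]
force: [-0.0, -0.4, 0.5]
width: 0.0875
t 58.62 pos [ 0.5333 -0.2269  0.2303] rot [-3.140e+00 -2.000e-03 -3.104e+00] F [-0.  -0.4  0.5] w 0.0875
cam at [ 0.537 -0.306  0.411]
blank_1 0.91 [322.8 157.5] [ 0.5329 -0.2447]
  reg blank_1 0.60 [290.2, 117.4, 351.0, 200.7] ctr [ 0.5357 -0.2445] size [0.0699 0.1013] ang 1.8
level turn deg [ 0.12 -0.04 -0.  ]
```

```bash
python3 -m inch '1 0 -2 -5 0 0 0;1 0 -2 -10 0 0 0;1 0 -2 -15 0 0 0;1 0 -2 -20 0 0 0;1 0 -2 -23 0 0 0;1 0 -2 -24.5 0 0 0;1 0 -2 -25.2 0 0 0;1 0 -2 -25.2 0 0 0'
python3 -m inch '1 0 0 -0.1 0 0 0;0.6 0 0 -0.1 0 0 0;0.6 0 0 -0.1 0 0 0;0.6 0 0 -0.1 0 0 0;0.6 0 0 -0.1 0 0 0;0.6 0 0 -0.1 0 0 0;0.6 0 0 -0.1 0 0 0' 30
```

```text
t: 59.78
eef_pos: [0.5342, -0.247, -0.0206]
ee_rot: [-3.139, 0.0, -3.103]
force: [0.2, 0.2, 0.4]
width: 0.0876
t: 60.65
eef_pos: [0.5345, -0.2471, -0.0212]
ee_rot: [-3.139, 0.001, -3.103]
force: [-1.1, 1.0, 6.3]
width: 0.0684
```

```bash
python3 -m inch '0.6 0 0 0.5 0 0 0;0.6 0 0 3 0 0 0;0.6 0 0 8 0 0 0;0.6 0 1 13 0 0 -4;0.6 0 3 15 0 0 -9;0.6 0 8 15.2 0 0 -16;0.6 0 10 15.2 0 0 -19;0.6 0 10 15.2 0 0 -19' 35
python3 -m inch '0.6 0 3 0 0 0 -5;0.6 0 8 0 0 0 -11;0.6 0 13 0 0 0 -18;0.6 0 18 0 0 0 -25;0.6 0.2 23 0 0 0 -32;0.6 0.5 28 0 0 0 -39;0.6 0.8 33 0 0 0 -46;0.6 1 38 0 0 0 -53;0.6 1.2 43 0 0 0 -60;0.6 1.3 48 0 0 0 -66;0.6 1.3 52 0 0 0 -71;0.6 1.3 52.8 0 0 0 -71.7'
python3 -m inch '0.6 0 0 0 0 0 0;0.6 0 0 0 0 0 0;0.6 0 0 0 0 0 0'
python3 e.py; python3 c.py
```

```text
t: 61.65
eef_pos: [0.5343, -0.1459, 0.131]
ee_rot: [-3.139, 0.001, 2.85]
force: [0.1, -0.6, 0.5]
width: 0.0686
t: 63.15
eef_pos: [0.5474, 0.3835, 0.1299]
ee_rot: [-3.138, 0.002, 1.6]
force: [0.3, -0.4, -1.5]
width: 0.0682
t: 63.52
eef_pos: [0.5477, 0.3824, 0.1301]
ee_rot: [-3.139, 0.002, 1.6]
force: [-0.1, -0.3, -0.4]
width: 0.0687
t 63.52 pos [0.5477 0.3824 0.1301] rot [-3.139e+00  2.000e-03  1.600e+00] F [-0.1 -0.3 -0.4] w 0.0687
195 244 397 width 0.0710 ctr y-tcp -0.0042
215 258 395 width 0.0647 ctr y-tcp -0.0011
(262, 290) [149, 150, 134, 132, 134, 113, 133, 134, 134, 134, 134, 134, 127, 87, 167, 194, 193, 193, 190, 190, 193, 193, 193, 193, 194]
 dark row 176 edge x-tcp -0.0449
(290, 360) [139, 138, 138, 138, 137, 137, 137, 137, 137, 137, 137, 136, 130, 84, 166, 194, 193, 193, 191, 191, 193, 193, 193, 193, 193]
 dark row 176 edge x-tcp -0.0449
(355, 383) [147, 146, 146, 146, 147, 140, 145, 152, 152, 153, 153, 152, 145, 85, 162, 193, 192, 192, 191, 190, 193, 192, 193, 193, 192]
 dark row 176 edge x-tcp -0.0449
level turn deg [ 0.09 -0.16  0.  ]
```

```bash
python3 -m inch '0.6 -0.15 -0.1 -4 0 -0.1 0;0.6 -0.15 -0.1 -8 0 -0.1 0;0.6 -0.15 -0.1 -11 0 -0.1 0;0.6 -0.15 -0.1 -12.4 0 -0.1 0;0.6 -0.15 -0.1 -13 0 -0.1 0;0.6 -0.15 -0.1 -13 0 -0.1 0'; python3 c.py
python3 -m inch '0.6 0 0 -0.3 0 0 0;0.6 0 0 -0.55 0 0 0;0.6 0 0 -0.55 0 0 0'
python3 -m inch '0.6 0 0 -0.15 0 0 0;0.6 0 0 -0.3 0 0 0;0.6 0 0 -0.3 0 0 0'
```

```text
t: 64.38
eef_pos: [0.5466, 0.3821, 0.0009]
ee_rot: [-3.141, 0.001, 1.6]
force: [0.0, -0.8, -0.2]
width: 0.0682
level turn deg [ 0.05 -0.02  0.  ]
t: 64.75
eef_pos: [0.547, 0.3826, -0.004]
ee_rot: [3.141, 0.0, 1.6]
force: [-0.7, 1.5, 0.9]
width: 0.0684
t: 65.12
eef_pos: [0.5469, 0.3827, -0.0065]
ee_rot: [3.141, 0.0, 1.6]
force: [-3.0, 0.3, 6.3]
width: 0.0684
```

```bash
python3 -m inch '0.6 0 0 0.2 0 0 0;0.6 -0.1 0 0.2 0 0 0;0.6 -0.1 0 0 0 0 0;0.6 -0.1 0 0 0 0 0'
python3 -m inch '0.6 0 0 -0.1 0 0 0;0.6 0 0 -0.2 0 0 0;0.6 0 0 -0.2 0 0 0'
```

```text
t: 65.62
eef_pos: [0.5457, 0.3824, -0.0071]
ee_rot: [3.142, 0.001, 1.6]
force: [-0.8, 0.1, -1.0]
width: 0.0686
t: 66.0
eef_pos: [0.5458, 0.3824, -0.0089]
ee_rot: [3.141, 0.001, 1.6]
force: [-0.5, -0.8, 2.3]
width: 0.0683
```

```bash
python3 -m inch '0.87 0 0 0 0 0 0;0.87 0 0 0 0 0 0;0.87 0 0 0 0 0 0;0.87 0 0 3 0 0 0;0.87 0 0 8 0 0 0;0.87 0 -2 14 0 0 0;0.87 0 -6 18 0 0 0;0.87 0 -10 18 0 0 0;0.87 0 -10 18 0 0 0;0.87 0 -10 18 0 0 0'
python3 b.py w19.png blank_1 lock_grip; python3 c.py
python3 -c "
import cv2
p=cv2.imread('pics/w19.png');cv2.imwrite('pics/w19c.png',cv2.resize(p[90:290,130:510],None,fx=2.1,fy=2.1,interpolation=cv2.INTER_CUBIC))"
```

```text
t: 67.25
eef_pos: [0.5459, 0.2825, 0.1712]
ee_rot: [3.141, 0.0, 1.6]
force: [0.4, -0.2, -0.6]
width: 0.076
t 67.25 pos [0.5459 0.2825 0.1712] rot [3.141 0.    1.6  ] F [ 0.4 -0.2 -0.6] w 0.0760
cam at [0.469 0.278 0.352]
blank_1 0.72 [323.7 188. ] [0.5544 0.2818]
blank_1 0.67 [421.  190.4] [0.554  0.3845]
blank_1 0.60 [226.  188.8] [0.5583 0.1789]
  reg blank_1 0.89 [385.0, 142.6, 462.2, 239.3] ctr [0.5532 0.3836] size [0.103  0.0731] ang 1.7
  reg blank_1 0.81 [186.0, 138.4, 264.0, 235.1] ctr [0.5582 0.1813] size [0.1051 0.0735] ang 1.7
  reg blank_1 0.68 [288.2, 140.3, 360.8, 240.9] ctr [0.5559 0.2823] size [0.1041 0.0715] ang 1.1
lock_grip 0.91 [309.7 278.8] [0.6332 0.2704]
lock_grip 0.55 [420.5 192.3] [0.5433 0.3687]
lock_grip 0.37 [524.4  87.6] [0.4516 0.4446]
level turn deg [ 0.07 -0.02  0.  ]
```

View pics/w19c.png

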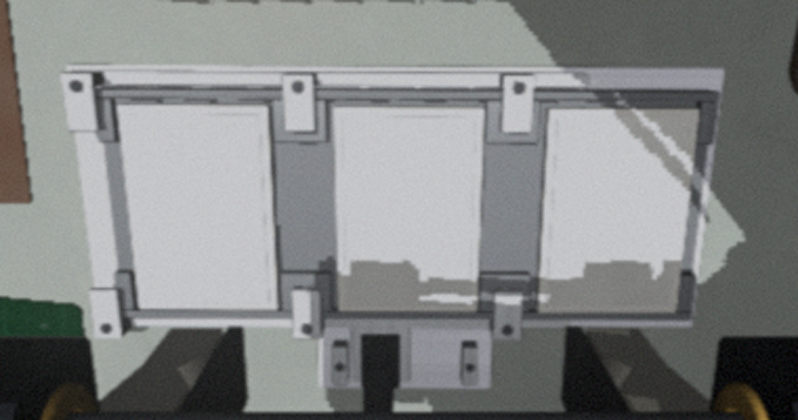

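All three blanks lie in their pockets, at crop (197,207), (408,207) and (620,207), with the lugs in the gaps. Now I slide the lock home.

```bash
python3 -m inch '0.6 4 -0.5 0 0 0 0;0.6 8.7 -1 0 0 0 0;0.6 8.7 -1 -2 0 0 0;0.6 8.7 -1 -7 0 0 0;0.6 8.7 -1 -12 0 0 0;0.6 8.7 -1 -15.5 0 0 0;0.6 8.7 -1 -16.7 0 0 0;0.6 8.7 -1 -16.7 0 0 0' 30
python3 -m inch '0 0 0 0 0 0 0;0 0 0 0 0 0 0;0 0 0 0 0 0 0;0 0 0 0 0 0 0;0 0 0 0 0 0 0;0 0 0 0 0 0 0' 30; python3 c.py
```

```text
t: 68.5
eef_pos: [0.6327, 0.2732, 0.0032]
ee_rot: [-3.141, 0.002, 1.602]
force: [-0.5, -0.4, -0.1]
width: 0.0529
t: 69.25
eef_pos: [0.6328, 0.2731, 0.0036]
ee_rot: [-3.141, 0.002, 1.601]
force: [-0.9, -1.6, 3.7]
width: 0.0141
level turn deg [ 0.12 -0.04  0.  ]
```

```bash
python3 -m inch '0 0 0.4 0 0 0 0;0 0 0.8 0 0 0 0;0 0 1.2 0 0 0 0;0 0 1.6 0 0 0 0;0 0 2 0 0 0 0;0 0 2.3 0 0 0 0;0 0 2.5 0 0 0 0;0 0 2.6 0 0 0 0;0 0 2.6 0 0 0 0'
python3 -m inch '0 0 0.1 0 0 0 0;0 0 0.2 0 0 0 0;0 0 0.2 0 0 0 0'
```

```text
t: 70.38
eef_pos: [0.6321, 0.2984, 0.0036]
ee_rot: [-3.139, 0.003, 1.601]
force: [-3.8, -5.1, 6.3]
width: 0.0139
t: 70.75
eef_pos: [0.632, 0.2984, 0.0035]
ee_rot: [-3.138, 0.006, 1.601]
force: [-0.2, -10.2, 5.9]
width: 0.0138
```

The lock stopped at 0.2984, which is 26.0 mm from the open stop, so it is home. I'll release, retract and run the final checks.

```bash
python3 -m inch '0.6 0 0 0 0 0 0;0.6 0 0 0 0 0 0;0.6 0 0 0 0 0 0;0.6 0 0 0 0 0 0;0.6 0 0 4 0 0 0;0.6 0 0 10 0 0 0;0.6 -4 -0.5 16 0 0 0;0.6 -8 -1 22 0 0 0;0.6 -8 -1 22 0 0 0;0.6 -8 -1 22 0 0 0'
python3 b.py w20.png blank_1 sample_1 lock_grip ware_board
python3 - <<'E'
from h import *
f=grab_frame("top")
for n,z in (("brush",.0035),("blank_1",.012),("sample_1",.012),("jar",0),("cones",0)):
    for d in pinpoint("top",n)[:4]:
        if d["p"]>.4: print("top",n,"%.2f"%d["p"],np.round(ray(f,d["location"],z)[:2],4))
f=grab_frame("scene")
for n,z in (("brush",.0035),("blank_1",.012),("lock_grip",.0515)):
    for d in pinpoint("scene",n)[:4]:
        if d["p"]>.4: print("scene",n,"%.2f"%d["p"],np.round(ray(f,d["location"],z)[:2],4))
E
```

```text
t: 72.0
eef_pos: [0.552, 0.2891, 0.2254]
ee_rot: [-3.141, 0.004, 1.602]
force: [0.3, -0.8, -0.5]
width: 0.0525
t 72.00 pos [0.552  0.2891 0.2254] rot [-3.141  0.004  1.602] F [ 0.3 -0.8 -0.5] w 0.0525
cam at [0.475 0.285 0.406]
blank_1 0.96 [234.4 173.8] [0.5594 0.1805]
blank_1 0.85 [316.4 173.9] [0.5564 0.279 ]
blank_1 0.63 [404.7 176.1] [0.5556 0.3852]
  reg blank_1 0.85 [287.5, 129.5, 350.0, 218.2] ctr [0.5548 0.2822] size [0.1045 0.0719] ang 1.0
  reg blank_1 0.76 [373.3, 131.1, 440.7, 216.2] ctr [0.5528 0.3828] size [0.1016 0.0717] ang 1.8
  reg blank_1 0.57 [197.3, 130.3, 267.2, 216.6] ctr [0.5576 0.1816] size [0.1051 0.074 ] ang 1.8
sample_1 0.61 [326.   28.7] [0.4006 0.2851]
  reg sample_1 0.67 [291.2, 0.0, 361.8, 77.9] ctr [0.4109 0.2829] size [0.071  0.0687] ang 0.2
  reg sample_1 0.51 [373.8, 131.6, 440.6, 215.4] ctr [0.551  0.3799] size [0.0997 0.0699] ang 1.8
lock_grip 0.80 [330.6 250.9] [0.6332 0.2981]
  reg lock_grip 0.61 [200.2, 128.3, 265.3, 210.2] ctr [0.5478 0.1924] size [0.0929 0.0651] ang 0.9
  reg lock_grip 0.60 [201.2, 113.5, 415.6, 260.0] ctr [0.6126 0.2727] size [0.0621 0.2176] ang 1.2
ware_board 0.46 [326.8  27.7] [0.3973 0.2859]
  reg ware_board 0.89 [201.5, 0.0, 449.7, 84.3] ctr [0.4151 0.2852] size [0.0817 0.2511] ang 1.7
top brush 0.74 [ 0.653  -0.0097]
top blank_1 0.93 [0.5566 0.1859]
top blank_1 0.74 [0.5481 0.3821]
top blank_1 0.56 [0.5524 0.2907]
top sample_1 0.73 [0.4004 0.2742]
top jar 0.67 [0.5571 0.2937]
top jar 0.52 [ 0.7017 -0.138 ]
top cones 0.67 [0.4519 0.4744]
scene brush 0.44 [ 0.6518 -0.0059]
scene blank_1 0.81 [0.5661 0.2859]
scene blank_1 0.76 [0.5541 0.1844]
scene blank_1 0.63 [0.5481 0.3841]
scene lock_grip 0.85 [0.6358 0.2955]
scene lock_grip 0.58 [0.5344 0.3966]
```

```bash
python3 -c "
from h import *
print(arm.job_done()); st()"
```

```text
the job is handed in; nothing more can be done
None
the job is handed in; nothing more can be done
```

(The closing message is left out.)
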